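# Load the filter test cabinet

### The job

Set up a filter test: draw the cabinet's carriage fully out from under the hood, then stand the blue bottle upright in the orange ring and every yellow filter cassette that is there upright in a slot of its own, all fully down. Only once all are in place, slide the loaded carriage fully home under the hood, and after that throw the start lever on the roof fully over, away from the robot. Leave the jar, the screwdriver and the meter where they are.

Things in the scene. Friction and masses are not known exactly. Their poses are not given: they have to be found in the camera images.
- cassette1_mid (a point): centre (half-way up) of a yellow box-shaped respirator filter cassette with white pleated faces on a dark weighted steel foot 25 mm high, 40 mm thick (its x), 70 mm wide (its y), 90 mm high (its z, up when upright); 0.15 to 0.27 kg. Stands on the bench at first. Two to four of the four cassettes are present.
- cassette2_mid (a point): centre (half-way up) of a yellow box-shaped respirator filter cassette with white pleated faces on a dark weighted steel foot 25 mm high, 40 mm thick (its x), 70 mm wide (its y), 90 mm high (its z, up when upright); 0.15 to 0.27 kg. Stands on the bench at first. Two to four of the four cassettes are present.
- cassette3_mid (a point): centre (half-way up) of a yellow box-shaped respirator filter cassette with white pleated faces on a dark weighted steel foot 25 mm high, 40 mm thick (its x), 70 mm wide (its y), 90 mm high (its z, up when upright); 0.15 to 0.27 kg. Stands on the bench at first. Two to four of the four cassettes are present.
- cassette4_mid (a point): centre (half-way up) of a yellow box-shaped respirator filter cassette with white pleated faces on a dark weighted steel foot 25 mm high, 40 mm thick (its x), 70 mm wide (its y), 90 mm high (its z, up when upright); 0.15 to 0.27 kg. Stands on the bench at first. Two to four of the four cassettes are present.
- bottle_mid (a point): centre (half-way up) of the closed blue test-agent bottle with a white cap and paper label, body 54 mm in diameter for its lowest 76 mm, 100 mm high with the 34 mm cap, z up along its axis; 0.16 to 0.3 kg; stands on the bench at first
- slot1 (a point): centre of the floor of a rectangular slot in the grey carriage; the slot is 48 mm (its x) by 78 mm (its y) and 36 mm deep with slightly chamfered edges, z up, floor 32 mm above the bench; any cassette fits any slot, either way round. The four slots form two rows, 98 mm apart along x and 85 mm along y. x, y and yaw are those of the carriage, and it moves with it.
- slot2 (a point): centre of the floor of a rectangular slot in the grey carriage; the slot is 48 mm (its x) by 78 mm (its y) and 36 mm deep with slightly chamfered edges, z up, floor 32 mm above the bench; any cassette fits any slot, either way round. The four slots form two rows, 98 mm apart along x and 85 mm along y. x, y and yaw are those of the carriage, and it moves with it.
- slot3 (a point): centre of the floor of a rectangular slot in the grey carriage; the slot is 48 mm (its x) by 78 mm (its y) and 36 mm deep with slightly chamfered edges, z up, floor 32 mm above the bench; any cassette fits any slot, either way round. The four slots form two rows, 98 mm apart along x and 85 mm along y. x, y and yaw are those of the carriage, and it moves with it.
- slot4 (a point): centre of the floor of a rectangular slot in the grey carriage; the slot is 48 mm (its x) by 78 mm (its y) and 36 mm deep with slightly chamfered edges, z up, floor 32 mm above the bench; any cassette fits any slot, either way round. The four slots form two rows, 98 mm apart along x and 85 mm along y. x, y and yaw are those of the carriage, and it moves with it.
- ring (a point): floor centre inside the orange ring holder on the carriage: inner diameter 62 mm, outer 74 mm, 36 mm high, on the carriage's hood end, 80 mm beyond the nearer slots' centres; moves with the carriage
- handle (a point): centre of the black handle bar at the carriage's outer end: 70 mm long across the travel (along its x), 16 mm thick along the travel (its y), 30 mm high, its top about 103 mm above the bench; fixed to the carriage, 145 mm outward (carriage -y) of the nearer slots' centres
- carriage (a joint): how far (m) the carriage is drawn out: 0 = fully home under the hood, 0.30 = fully out at its stop. It slides along its y axis on level rails, outward is its -y, with about 2.5 N of friction and light damping, and stays where it is left.
- hood_edge (a point): middle of the lower outer edge of the fixed hood's clear roof: underside 170 mm and top about 190 mm above the bench, 180 mm wide (x), reaching 285 mm from here along +y, closed by thin side and end walls. The ring centre is 74 mm outward (-y) of it when the carriage is fully out, the handle 85 mm outward of it when home.
- lever_tip (a point): tip of the red start lever on the hood's roof, an 80 mm lever on a grey block; the tip swings in the cabinet's x-z plane (same x axis as the carriage's)
- lever (a joint): angle of the start lever: 0 = leaning towards the robot (off, -x), 1.0 = leaning away (+x, on); stays where it is left
- jar: bystander, not part of the job: a glass jar with a black lid, 70 mm across and 70 mm high; origin at its underside
- driver: bystander, not part of the job: a screwdriver lying on the bench; origin at its underside
- meter: bystander, not part of the job: a black hand-held meter, 90 x 150 x 28 mm, lying on the bench; origin at its underside
There are look-alikes about, which are no part of the job. What is shaped like the part that bears cassette2_mid but pink is not meant.

How it is judged (in metres and radians):
On the way, in this order (a step that is already met when the one before it is completed fails the run):
1. carriage drawn fully out (value of joint carriage above 0.28 m), for 0.2 s.
2. bottle in the ring and every cassette in a slot, with the carriage drawn out (horizontal distance between bottle_mid and ring below 0.01 m and z of bottle_mid in the frame of ring between 0.043 and 0.056 m and angle between bottle_mid's own z axis and vertical below 0.12 rad and ((horizontal distance between cassette1_mid and slot1 below 0.008 m and z of cassette1_mid in the frame of slot1 between 0.039 and 0.05 m and angle between cassette1_mid's own z axis and vertical below 0.1 rad) or (horizontal distance between cassette1_mid and slot2 below 0.008 m and z of cassette1_mid in the frame of slot2 between 0.039 and 0.05 m and angle between cassette1_mid's own z axis and vertical below 0.1 rad) or (horizontal distance between cassette1_mid and slot3 below 0.008 m and z of cassette1_mid in the frame of slot3 between 0.039 and 0.05 m and angle between cassette1_mid's own z axis and vertical below 0.1 rad) or (horizontal distance between cassette1_mid and slot4 below 0.008 m and z of cassette1_mid in the frame of slot4 between 0.039 and 0.05 m and angle between cassette1_mid's own z axis and vertical below 0.1 rad)) and ((horizontal distance between cassette2_mid and slot1 below 0.008 m and z of cassette2_mid in the frame of slot1 between 0.039 and 0.05 m and angle between cassette2_mid's own z axis and vertical below 0.1 rad) or (horizontal distance between cassette2_mid and slot2 below 0.008 m and z of cassette2_mid in the frame of slot2 between 0.039 and 0.05 m and angle between cassette2_mid's own z axis and vertical below 0.1 rad) or (horizontal distance between cassette2_mid and slot3 below 0.008 m and z of cassette2_mid in the frame of slot3 between 0.039 and 0.05 m and angle between cassette2_mid's own z axis and vertical below 0.1 rad) or (horizontal distance between cassette2_mid and slot4 below 0.008 m and z of cassette2_mid in the frame of slot4 between 0.039 and 0.05 m and angle between cassette2_mid's own z axis and vertical below 0.1 rad)) and ((horizontal distance between cassette3_mid and slot1 below 0.008 m and z of cassette3_mid in the frame of slot1 between 0.039 and 0.05 m and angle between cassette3_mid's own z axis and vertical below 0.1 rad) or (horizontal distance between cassette3_mid and slot2 below 0.008 m and z of cassette3_mid in the frame of slot2 between 0.039 and 0.05 m and angle between cassette3_mid's own z axis and vertical below 0.1 rad) or (horizontal distance between cassette3_mid and slot3 below 0.008 m and z of cassette3_mid in the frame of slot3 between 0.039 and 0.05 m and angle between cassette3_mid's own z axis and vertical below 0.1 rad) or (horizontal distance between cassette3_mid and slot4 below 0.008 m and z of cassette3_mid in the frame of slot4 between 0.039 and 0.05 m and angle between cassette3_mid's own z axis and vertical below 0.1 rad)) and ((horizontal distance between cassette4_mid and slot1 below 0.008 m and z of cassette4_mid in the frame of slot1 between 0.039 and 0.05 m and angle between cassette4_mid's own z axis and vertical below 0.1 rad) or (horizontal distance between cassette4_mid and slot2 below 0.008 m and z of cassette4_mid in the frame of slot2 between 0.039 and 0.05 m and angle between cassette4_mid's own z axis and vertical below 0.1 rad) or (horizontal distance between cassette4_mid and slot3 below 0.008 m and z of cassette4_mid in the frame of slot3 between 0.039 and 0.05 m and angle between cassette4_mid's own z axis and vertical below 0.1 rad) or (horizontal distance between cassette4_mid and slot4 below 0.008 m and z of cassette4_mid in the frame of slot4 between 0.039 and 0.05 m and angle between cassette4_mid's own z axis and vertical below 0.1 rad)) and value of joint carriage above 0.2 m), for 0.2 s.
3. loaded carriage fully home, lever still off (horizontal distance between bottle_mid and ring below 0.01 m and z of bottle_mid in the frame of ring between 0.043 and 0.056 m and angle between bottle_mid's own z axis and vertical below 0.12 rad and ((horizontal distance between cassette1_mid and slot1 below 0.008 m and z of cassette1_mid in the frame of slot1 between 0.039 and 0.05 m and angle between cassette1_mid's own z axis and vertical below 0.1 rad) or (horizontal distance between cassette1_mid and slot2 below 0.008 m and z of cassette1_mid in the frame of slot2 between 0.039 and 0.05 m and angle between cassette1_mid's own z axis and vertical below 0.1 rad) or (horizontal distance between cassette1_mid and slot3 below 0.008 m and z of cassette1_mid in the frame of slot3 between 0.039 and 0.05 m and angle between cassette1_mid's own z axis and vertical below 0.1 rad) or (horizontal distance between cassette1_mid and slot4 below 0.008 m and z of cassette1_mid in the frame of slot4 between 0.039 and 0.05 m and angle between cassette1_mid's own z axis and vertical below 0.1 rad)) and ((horizontal distance between cassette2_mid and slot1 below 0.008 m and z of cassette2_mid in the frame of slot1 between 0.039 and 0.05 m and angle between cassette2_mid's own z axis and vertical below 0.1 rad) or (horizontal distance between cassette2_mid and slot2 below 0.008 m and z of cassette2_mid in the frame of slot2 between 0.039 and 0.05 m and angle between cassette2_mid's own z axis and vertical below 0.1 rad) or (horizontal distance between cassette2_mid and slot3 below 0.008 m and z of cassette2_mid in the frame of slot3 between 0.039 and 0.05 m and angle between cassette2_mid's own z axis and vertical below 0.1 rad) or (horizontal distance between cassette2_mid and slot4 below 0.008 m and z of cassette2_mid in the frame of slot4 between 0.039 and 0.05 m and angle between cassette2_mid's own z axis and vertical below 0.1 rad)) and ((horizontal distance between cassette3_mid and slot1 below 0.008 m and z of cassette3_mid in the frame of slot1 between 0.039 and 0.05 m and angle between cassette3_mid's own z axis and vertical below 0.1 rad) or (horizontal distance between cassette3_mid and slot2 below 0.008 m and z of cassette3_mid in the frame of slot2 between 0.039 and 0.05 m and angle between cassette3_mid's own z axis and vertical below 0.1 rad) or (horizontal distance between cassette3_mid and slot3 below 0.008 m and z of cassette3_mid in the frame of slot3 between 0.039 and 0.05 m and angle between cassette3_mid's own z axis and vertical below 0.1 rad) or (horizontal distance between cassette3_mid and slot4 below 0.008 m and z of cassette3_mid in the frame of slot4 between 0.039 and 0.05 m and angle between cassette3_mid's own z axis and vertical below 0.1 rad)) and ((horizontal distance between cassette4_mid and slot1 below 0.008 m and z of cassette4_mid in the frame of slot1 between 0.039 and 0.05 m and angle between cassette4_mid's own z axis and vertical below 0.1 rad) or (horizontal distance between cassette4_mid and slot2 below 0.008 m and z of cassette4_mid in the frame of slot2 between 0.039 and 0.05 m and angle between cassette4_mid's own z axis and vertical below 0.1 rad) or (horizontal distance between cassette4_mid and slot3 below 0.008 m and z of cassette4_mid in the frame of slot3 between 0.039 and 0.05 m and angle between cassette4_mid's own z axis and vertical below 0.1 rad) or (horizontal distance between cassette4_mid and slot4 below 0.008 m and z of cassette4_mid in the frame of slot4 between 0.039 and 0.05 m and angle between cassette4_mid's own z axis and vertical below 0.1 rad)) and value of joint carriage below 0.008 m and value of joint lever below 0.5 rad), for 0.2 s.
4. start lever thrown (value of joint carriage below 0.008 m and value of joint lever above 0.85 rad), for 0.2 s.
At the end, for the whole second after the job is handed in: carriage within 8 mm of home; bottle upright (7 deg) on the floor of the ring; every cassette present upright (6 deg) on the floor of a slot, 5 mm at most too high; lever past 0.85 rad (all of step 4 and horizontal distance between bottle_mid and ring below 0.01 m and z of bottle_mid in the frame of ring between 0.043 and 0.056 m and angle between bottle_mid's own z axis and vertical below 0.12 rad and ((horizontal distance between cassette1_mid and slot1 below 0.008 m and z of cassette1_mid in the frame of slot1 between 0.039 and 0.05 m and angle between cassette1_mid's own z axis and vertical below 0.1 rad) or (horizontal distance between cassette1_mid and slot2 below 0.008 m and z of cassette1_mid in the frame of slot2 between 0.039 and 0.05 m and angle between cassette1_mid's own z axis and vertical below 0.1 rad) or (horizontal distance between cassette1_mid and slot3 below 0.008 m and z of cassette1_mid in the frame of slot3 between 0.039 and 0.05 m and angle between cassette1_mid's own z axis and vertical below 0.1 rad) or (horizontal distance between cassette1_mid and slot4 below 0.008 m and z of cassette1_mid in the frame of slot4 between 0.039 and 0.05 m and angle between cassette1_mid's own z axis and vertical below 0.1 rad)) and ((horizontal distance between cassette2_mid and slot1 below 0.008 m and z of cassette2_mid in the frame of slot1 between 0.039 and 0.05 m and angle between cassette2_mid's own z axis and vertical below 0.1 rad) or (horizontal distance between cassette2_mid and slot2 below 0.008 m and z of cassette2_mid in the frame of slot2 between 0.039 and 0.05 m and angle between cassette2_mid's own z axis and vertical below 0.1 rad) or (horizontal distance between cassette2_mid and slot3 below 0.008 m and z of cassette2_mid in the frame of slot3 between 0.039 and 0.05 m and angle between cassette2_mid's own z axis and vertical below 0.1 rad) or (horizontal distance between cassette2_mid and slot4 below 0.008 m and z of cassette2_mid in the frame of slot4 between 0.039 and 0.05 m and angle between cassette2_mid's own z axis and vertical below 0.1 rad)) and ((horizontal distance between cassette3_mid and slot1 below 0.008 m and z of cassette3_mid in the frame of slot1 between 0.039 and 0.05 m and angle between cassette3_mid's own z axis and vertical below 0.1 rad) or (horizontal distance between cassette3_mid and slot2 below 0.008 m and z of cassette3_mid in the frame of slot2 between 0.039 and 0.05 m and angle between cassette3_mid's own z axis and vertical below 0.1 rad) or (horizontal distance between cassette3_mid and slot3 below 0.008 m and z of cassette3_mid in the frame of slot3 between 0.039 and 0.05 m and angle between cassette3_mid's own z axis and vertical below 0.1 rad) or (horizontal distance between cassette3_mid and slot4 below 0.008 m and z of cassette3_mid in the frame of slot4 between 0.039 and 0.05 m and angle between cassette3_mid's own z axis and vertical below 0.1 rad)) and ((horizontal distance between cassette4_mid and slot1 below 0.008 m and z of cassette4_mid in the frame of slot1 between 0.039 and 0.05 m and angle between cassette4_mid's own z axis and vertical below 0.1 rad) or (horizontal distance between cassette4_mid and slot2 below 0.008 m and z of cassette4_mid in the frame of slot2 between 0.039 and 0.05 m and angle between cassette4_mid's own z axis and vertical below 0.1 rad) or (horizontal distance between cassette4_mid and slot3 below 0.008 m and z of cassette4_mid in the frame of slot3 between 0.039 and 0.05 m and angle between cassette4_mid's own z axis and vertical below 0.1 rad) or (horizontal distance between cassette4_mid and slot4 below 0.008 m and z of cassette4_mid in the frame of slot4 between 0.039 and 0.05 m and angle between cassette4_mid's own z axis and vertical below 0.1 rad))); the robot touches nothing.
It fails at once if the jar is disturbed (moved over 30 mm) (distance of jar from where it was at the start of the episode above 0.03 m).
It fails at once if the screwdriver is disturbed (moved over 30 mm) (distance of driver from where it was at the start of the episode above 0.03 m).
It fails at once if the meter is disturbed (moved over 30 mm) (distance of meter from where it was at the start of the episode above 0.03 m).
It fails at once if start lever thrown while the carriage is not home (value of joint lever above 0.5 rad and value of joint carriage above 0.03 m).
Of cassette1, cassette2, cassette3, cassette4 only 2 to 4 are there at a start; the rules pass over those that are not, and their reading is None.
At some moment in a run one of cassette1, cassette2, cassette3, cassette4 may be knocked a few centimetres aside while the robot is not near it.
It also fails if it takes over 210 s, if anything falls off the work surface, if the arm or the gripper's body presses on something with over 40 N, if the wrist force passes 120 N, or if a joint passes its speed limit or range.

### The arm

A 6-joint arm with a two-finger parallel gripper is mounted at the origin on the work surface. World frame = base frame: x ahead of the robot, y to its left, z up, the work surface at z = 0. Lengths are in mm, angles in rad, forces in N, time in s.
With the tool pointing down it reaches from about 275 to 975 mm from the base axis. Payload 8.4 kg.
Tool frame: the origin (TCP) lies midway between the tips of the shut fingers; the grasp point (between the pads) lies 19 mm behind it; z points along the fingers, y is the line along which they close (so a half turn about z gives the same grasp; the last joint's range is limited). The gripper opens to 92 mm and grips with 3 to 60 N. Pads are 20 mm wide; open, the fingers measure 128 mm over their backs; the gripper's body (75 mm by 189 mm) begins 69 mm behind the grasp point.
Start: joints at [-1.123, 0.353, 1.633, -0, 1.155, -0.002], TCP at [271.74, -562.837, 214.583] pointing down, gripper open.
Joint ranges: [-2.63, 2.63], [-0.92, 2.1], [0.06, 2.66], [-1.3, 4.44], [0, 2.69], [-3.02, 3.02]. Speed limits (rad/s): [2.22, 2.22, 2.79, 3.14, 3.14, 3.14].

### API

Orientations are given as a rotation vector (axis times angle).
In Python, from plant import manip gives the robot as it stands. The module is installed in compiled form; this text tells all that it offers.
- The arm moves only by the shell command python3 -m jog 'ROWS' [OPENING]. ROWS is a JSON object of lists of equal length, an entry for each row: "linear": the shift along the tool's x, y, z in m, a list of three; "twist": the turn about the tool's z in rad. A call has 1 to 8 rows; each row is the pose to reach, as a shift and turn from the pose commanded when the call began, along the tool's axes at that moment; what a row does not reach only later rows make up. A row lasts 1/10 s, in which the tool goes at most 50 mm and 8.59 degrees, less where a joint would pass 70% of its speed; a pose out of reach is approached as far as the arm can. A call with a gripper value outside its range is refused whole. OPENING is the opening, from 0 (shut) to 1 (fully open), set as the call begins (- or left out, the last holds). The fingers move at their own pace and stop on an object; the grip force is fixed at half the most. Time passes only in rows, so rows that repeat a pose let the fingers close. It gives the time, the measured TCP pose, the force, the opening and the grip force at its end, in the units of the state.
- manip.state(): the state, without advancing time (a new reading comes with each control period).
- manip.read_camera(name): name is "scene" or "top"; returns a dict with "img" (420x560x3 uint8, red, green, blue), "intrinsics" (3x3 intrinsics, pixels), "R" (3x3) and "t" (3): a world point X has camera coordinates R X + t. Camera axes: x right, y down, z forward; pixel columns grow to the right and rows downward; lengths in mm; the calibration is good to about 2 mm. A picture is of the moment at which its call begins. There is no depth.
- manip.close_job(): hands the job in; it is judged then, once.
Trained networks look in the newest picture that a camera, given by its name, has taken for a name from the list of things; names that differ only in an ending like _2 or _b are one class to them, and where a whole thing is asked for, a point or a joint stands for the part that bears it (a point fixed in the world has none). Each returns a list of dicts, best first, with "confidence" (0 to 1); they miss things now and then, are a little off and sometimes report something else, mostly with a low value. They report only what shows in the picture. A call takes as long as a camera call. They do not tell look-alikes from the thing itself.
- manip.look_for(camera, label): "at" ([column, row] in pixels, amid what is visible of it).
- manip.masks_of(camera, label): "region" (420x560 bool, what is visible of it) and "at" ([column, row] in pixels, amid what is visible of it).
- manip.landmark_of(camera, label): "at" ([column, row] in pixels: a listed point, or the origin of a listed thing).
The state is a dict: "clock": time; "joint_positions": joint angles; "dq": joint speeds; "effort": joint torques, N m; "ee_pos": TCP position; "ee_rot": TCP orientation; "force": force on the tool from outside, world axes, zero at the start; "wrist_torque": the same for the moment, N m; "gripper_width": finger opening in mm; "finger_force": force on a finger pad.
Only numpy, scipy, OpenCV 4.12 (cv2) and the standard library are available. Lean on these libraries where they do the work, as an engineer would, in place of code of your own. Each camera call takes 0.05 s, during which the arm holds its last target. There are 200 camera calls.

## Working session

There is one attempt and no reset: what is moved stays moved. The work goes in short steps, Python scripts to look and compute and a shell command to move; the robot and the scene stay as the last step left them, time stands still between calls to the robot, and variables do not carry over. Pictures are saved under pics/ and viewed, at most 14 in all, crops included, and the job is handed in when it is done.

```bash
mkdir -p pics
cat > h.py <<'E'
import numpy as np,cv2,json
from plant import manip
def cams():
    return {n:manip.read_camera(n) for n in("scene","top")}
def tri(c,a,b):
    # pixel a in scene, b in top
    P=[np.array(c[n]["intrinsics"])@np.c_[np.array(c[n]["R"]),np.array(c[n]["t"])] for n in("scene","top")]
    X=cv2.triangulatePoints(P[0],P[1],np.array(a,float).reshape(2,1),np.array(b,float).reshape(2,1))[:,0]
    return X[:3]/X[3]
def onz(c,uv,z):
    K,R,t=[np.array(c[k],float) for k in("intrinsics","R","t")]
    d=R.T@np.linalg.solve(K,[uv[0],uv[1],1.]);o=-R.T@t.ravel()
    return o+d*(z-o[2])/d[2]
def proj(c,X):
    p=np.array(c["intrinsics"])@(np.array(c["R"])@np.array(X,float)+np.array(c["t"]).ravel());return p[:2]/p[2]
E
python3 - <<'E'
from h import *
c=cams()
print({k:np.round(v,3).tolist() for k,v in manip.state().items()})
for n in c:
    cv2.imwrite(f"pics/{n}0.png",c[n]["img"][:,:,::-1])
    print(n,np.round(-np.array(c[n]["R"]).T@np.array(c[n]["t"]).ravel()))
    for l in ["cassette1_mid","bottle_mid","slot1","ring","handle","hood_edge","lever_tip","jar","driver","meter"]:
        print(l,[(np.round(d["at"],1).tolist(),round(d["confidence"],2)) for d in manip.landmark_of(n,l)])
E
```

```text
{'clock': 0.1, 'joint_positions': [-1.123, 0.354, 1.634, -0.0, 1.155, -0.002], 'dq': [0.001, -0.002, -0.002, -0.001, -0.0, 0.0], 'effort': [-0.001, -59.491, -33.493, 0.07, 0.018, -0.0], 'ee_pos': [271.527, -562.44, 213.946], 'ee_rot': [-3.061, -0.7, 0.0], 'force': [0.643, -0.648, 0.779], 'wrist_torque': [-0.044, 0.013, -0.014], 'finger_force': 0.0, 'gripper_width': 91.926}
scene [ 909.  -26. 1351.]
cassette1_mid [([160.1, 221.9], 0.55)]
bottle_mid [([124.4, 215.4], 0.72)]
slot1 [([302.2, 212.3], 0.94), ([309.4, 242.5], 0.69), ([336.7, 239.5], 0.68), ([328.2, 210.1], 0.63), ([258.4, 227.3], 0.17)]
ring []
handle [([262.0, 227.0], 0.93)]
hood_edge [([333.6, 210.7], 0.97)]
lever_tip [([370.9, 186.3], 0.51)]
jar [([211.5, 303.5], 0.97)]
driver []
meter [([386.0, 153.4], 0.62)]
top [ 298.    0. 1549.]
cassette1_mid [([390.8, 231.6], 0.81), ([424.4, 236.0], 0.53)]
bottle_mid [([424.8, 237.0], 0.63), ([225.3, 203.3], 0.24)]
slot1 [([221.7, 196.1], 0.97), ([247.5, 227.2], 0.86), ([220.9, 224.1], 0.8)]
ring []
handle [([292.2, 206.3], 0.73), ([422.6, 236.7], 0.42), ([220.0, 197.4], 0.33)]
hood_edge [([224.2, 201.5], 0.58)]
lever_tip [([222.5, 203.7], 0.25)]
jar [([339.6, 153.7], 0.77)]
driver [([264.6, 148.0], 0.73)]
meter [([155.8, 290.2], 0.62), ([337.1, 154.0], 0.54)]
```

View pics/scene0.png

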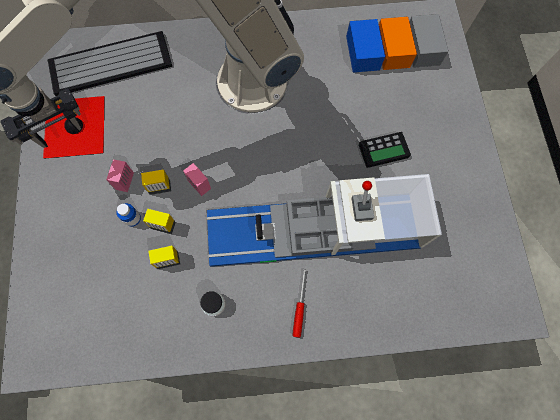

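View pics/top0.png

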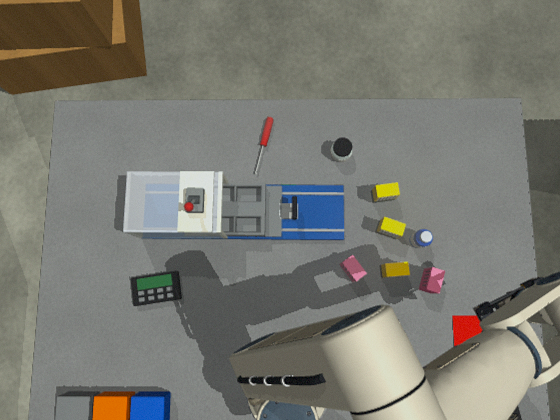

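The scene view shows three yellow cassettes at (155,181), (158,220) and (163,256), and the bottle at (126,212). Pink look-alikes stand at (120,175) and (197,178). The carriage is partly out, with its handle at (262,227), and the lever tip is at (367,186). The top view agrees: yellows at (387,191), (391,226) and (396,269), bottle at (424,237), handle at (293,207).

```bash
cat >> h.py <<'E'
from scipy.optimize import minimize
from scipy.spatial.transform import Rotation as Ro
def blobs(img,lo,hi,amin=60):
    m=cv2.inRange(cv2.cvtColor(img,cv2.COLOR_RGB2HSV),lo,hi)
    m=cv2.morphologyEx(m,cv2.MORPH_CLOSE,np.ones((5,5)))
    n,l,s,ce=cv2.connectedComponentsWithStats(m)
    return [((l==i).astype(np.uint8),ce[i],s[i,4]) for i in range(1,n) if s[i,4]>=amin]
S=8
def hullmask(pts,c0,sz):
    im=np.zeros((sz*S,sz*S),np.uint8)
    h=cv2.convexHull(((np.array(pts)-c0+0.5)*S).astype(np.float32))
    cv2.fillConvexPoly(im,np.round(h).astype(np.int32),1);return im
YEL=((18,110,60),(34,255,255));BLU=((100,140,50),(125,255,255))
def fitbox(c,obs,x0,dims=(40,70),zr=(25,90),fixyaw=None,cyl=None):
    """obs: {cam: mask}; fit x,y,yaw,dz of a box (or cylinder) to hull silhouettes"""
    T={}
    for n,m in obs.items():
        cn,_=cv2.findContours(cv2.resize(m,None,fx=S,fy=S,interpolation=cv2.INTER_LINEAR) if 0 else m,cv2.RETR_EXTERNAL,cv2.CHAIN_APPROX_NONE)
        ys,xs=np.nonzero(m);c0=np.array([xs.mean()-30,ys.mean()-30]).round()
        pts=np.concatenate([np.c_[xs+a,ys+b] for a in(-.5,.5) for b in(-.5,.5)])
        T[n]=(hullmask(pts,c0,60),c0)
    def cost(p):
        x,y,w,dz=p;w/=50
        if cyl: X=[[x+cyl*np.cos(a),y+cyl*np.sin(a),z+dz] for a in np.linspace(0,6.28,24) for z in zr]
        else:
            ca,sa=np.cos(w),np.sin(w)
            X=[[x+ca*i*dims[0]/2-sa*j*dims[1]/2,y+sa*i*dims[0]/2+ca*j*dims[1]/2,z+dz] for i in(-1,1) for j in(-1,1) for z in zr]
        e=0
        for n,(t,c0) in T.items():
            r=hullmask([proj(c[n],q) for q in X],c0,60);e+=np.count_nonzero(r!=t)/t.sum()
        return e+1e-5*dz*dz
    best=None
    for w in ([0] if cyl else (-.8,0,.8,1.57)):
        s=np.array([[0,0,0,0],[12,0,0,0],[0,12,0,0],[0,0,20,0],[0,0,0,8]])+np.array([x0[0],x0[1],w*50,0])
        r=minimize(cost,s[0],method="Nelder-Mead",options=dict(initial_simplex=s,maxiter=250,xatol=.05,fatol=1e-4))
        if best is None or r.fun<best.fun:best=r
    x,y,w,dz=best.x;w=(w/50+np.pi/2)%np.pi-np.pi/2
    return np.round([x,y,w,dz,best.fun],3)
def cassettes(c,amin=60):
    b={n:[q for q in blobs(c[n]["img"],*YEL,amin)] for n in c};out=[]
    for m,ce,a in b["top"]:
        g=onz(c["top"],ce,70)
        k=sorted((np.linalg.norm(proj(c["scene"],[g[0],g[1],70])-q[1]),i) for i,q in enumerate(b["scene"]))
        if k and k[0][0]<15:
            out.append(fitbox(c,{"top":m,"scene":b["scene"][k[0][1]][0]},g))
        else: print("unmatched",ce,a)
    return out
def bottle(c,g):
    o={}
    for n in c:
        k=sorted((np.linalg.norm(proj(c[n],[g[0],g[1],60])-q[1]),i,q[0]) for i,q in enumerate(blobs(c[n]["img"],*BLU,25)));o[n]=k[0][2]
    return o
def go(x,y,z,yaw=None):
    """yaw: direction of closing axis (tool y) in the world; prints tool-axes shift (m), twist"""
    s=manip.state();R=Ro.from_rotvec(s["ee_rot"]).as_matrix();p=np.array(s["ee_pos"])
    d=R.T@(np.array([x,y,z])-p)/1000
    cur=np.arctan2(R[1,1],R[0,1]);tw=0
    if yaw is not None: tw=-((yaw-cur+np.pi/2)%np.pi-np.pi/2)   # tool z is down
    print("shift",np.round(d,4),"twist",round(tw,3),"cur yaw",round(cur,3),"tilt",np.round(R[:,2],3),"q6",round(s["joint_positions"][5],2),"t",s["clock"])
E
python3 - <<'E'
from h import *
c=cams()
for r in cassettes(c): print("cassette x y yaw dz cost",r)
for n in c: print(n,[(np.round(q[1],1).tolist(),q[2]) for q in blobs(c[n]["img"],*BLU,25)])
print("bottle cap",tri(c,(125.5,207),(424,237)))
H=tri(c,(262,227),(292.2,206.3));print("handle",H)
print("hood",tri(c,(333.6,210.7),(224.2,201.5)))
for a,b in [((302.2,212.3),(247.5,227.2)),((328.2,210.1),(220.9,224.1)),((336.7,239.5),(221.7,196.1))]: print("slot",tri(c,a,b))
print("lever",tri(c,(367,186),(189,206)))
print("top landm z", onz(c["top"],(292.2,206.3),88), onz(c["scene"],(262,227),88))
go(H[0],H[1],150,np.pi/2)
E
```

```text
unmatched [68.28018092 42.60608553] 12160
cassette x y yaw dz cost [ 6.14957e+02 -3.14496e+02  1.51000e-01  5.89700e+00  1.34000e-01]
cassette x y yaw dz cost [ 5.01349e+02 -3.27214e+02 -3.16000e-01  6.76200e+00  1.56000e-01]
cassette x y yaw dz cost [ 3.69323e+02 -3.34766e+02  4.40000e-02  3.66100e+00  1.45000e-01]
scene [([364.9, 45.3], np.int32(1657)), ([130.2, 215.4], np.int32(215)), ([259.9, 238.3], np.int32(4013))]
top [([312.5, 213.2], np.int32(3168)), ([423.9, 243.2], np.int32(32)), ([150.2, 405.8], np.int32(1076))]
bottle cap [ 463.62258101 -416.08114807  102.14268334]
handle [561.40768231 -17.31490921  91.67995086]
hood [559.58860163 182.55161326 185.1813996 ]
slot [505.9837619  120.84240973  19.27617933]
slot [513.06955424 202.3669066   40.26101113]
slot [606.62493807 209.29573646  31.18403643]
lever [529.34368835 263.59434682 278.58237839]
top landm z [561.91560104 -19.96285576  88.        ] [560.55531849 -14.21705433  88.        ]
shift [ 0.498  -0.3653  0.0646] twist 0.45 cur yaw -1.121 tilt [-0.  0. -1.] q6 -0.0 t 1.2
```

```bash
python3 -m jog '{"linear":[[0.05,-0.035,0],[0.1,-0.07,0],[0.15,-0.11,0],[0.2,-0.147,0],[0.25,-0.18,0],[0.28,-0.205,0],[0.32,-0.234,0.02],[0.35,-0.255,0.03]],"twist":[0.1,0.25,0.35,0.45,0.45,0.45,0.45,0.45]}' 0.6
python3 - <<'E'
from h import *
go(561,-17,140,np.pi/2)
E
```

```text
clock: 2.0
ee_pos: [459.7, -211.4, 193.6]
ee_rot: [3.141, -0.0, 0.003]
force: [0.0, -0.8, 0.4]
gripper_width: 55.4
finger_force: 0.0
shift [ 0.1011 -0.1945  0.0536] twist -0.0 cur yaw -1.571 tilt [ 0.002 -0.001 -1.   ] q6 1.14 t 2.0
```

```bash
python3 -m jog '{"linear":[[0.03,-0.05,0.01],[0.06,-0.1,0.02],[0.09,-0.15,0.03],[0.101,-0.194,0.04],[0.101,-0.194,0.07],[0.101,-0.194,0.1],[0.101,-0.194,0.116],[0.101,-0.194,0.116]],"twist":[0,0,0,0,0,0,0,0]}' 0.6
python3 -m jog '{"linear":[[0,0,0],[0,0,0],[0,0,0],[0,0,0]],"twist":[0,0,0,0]}' 0
```

```text
clock: 2.8
ee_pos: [558.0, -18.7, 74.9]
ee_rot: [-3.141, -0.001, 0.007]
force: [0.3, 0.1, 0.5]
gripper_width: 55.0
finger_force: 0.0
clock: 3.2
ee_pos: [560.3, -19.3, 78.1]
ee_rot: [3.142, -0.001, 0.003]
force: [-0.4, 0.2, -0.1]
gripper_width: 25.1
finger_force: 0.0
```

Run:
```python
from h import *
c=cams()
a=c["top"]["img"][140:290,190:390];b=c["scene"]["img"][130:280,180:380]
cv2.imwrite("pics/h1.png",cv2.resize(np.vstack([a,b]),None,fx=2,fy=2,interpolation=cv2.INTER_CUBIC)[:,:,::-1])
s=manip.state();print(s["gripper_width"],s["finger_force"],s["ee_pos"])
```

```text
17.55049173072624 1.2519479915499687 [560.28300393 -19.60183691  77.87613633]
```

View pics/h1.png

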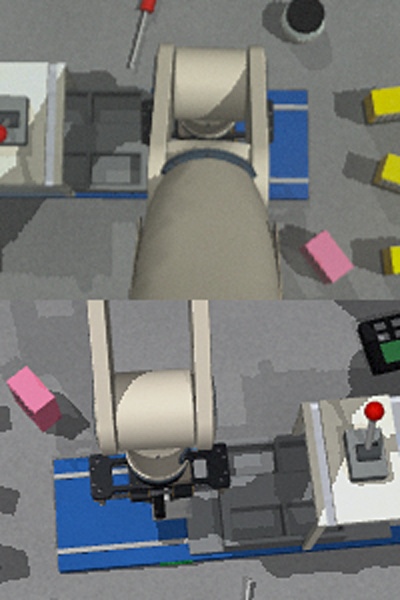

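The crops show the gripper straddling the handle bar. I'll finish closing and pull.

```bash
python3 -m jog '{"linear":[[0,0,0],[0,0,0],[0,0.025,0],[0,0.05,0],[0,0.075,0],[0,0.1,0],[0,0.125,0],[0,0.15,0]],"twist":[0,0,0,0,0,0,0,0]}' 0
python3 -m jog '{"linear":[[0,0.01,0],[0,0.018,0],[0,0.024,0],[0,0.03,0],[0,0.034,0],[0,0.034,0]],"twist":[0,0,0,0,0,0]}' 0
```

```text
clock: 4.1
ee_pos: [558.8, -169.2, 77.8]
ee_rot: [-3.14, 0.001, 0.002]
force: [-5.2, 4.2, 11.1]
gripper_width: 16.0
finger_force: 30.0
clock: 4.7
ee_pos: [558.4, -195.3, 77.6]
ee_rot: [-3.129, 0.007, 0.006]
force: [-2.8, 40.6, 19.1]
gripper_width: 15.8
finger_force: 30.0
```

```bash
python3 -m jog '{"linear":[[0,-0.008,0],[0,-0.008,0],[0,-0.008,0],[0,-0.008,0]],"twist":[0,0,0,0]}' 0.6
python3 -m jog '{"linear":[[0,0,-0.04],[0,0,-0.08],[0,0.02,-0.13],[-0.03,0.06,-0.13],[-0.07,0.09,-0.13],[-0.11,0.12,-0.13],[-0.15,0.15,-0.13],[-0.19,0.18,-0.13]],"twist":[0,0,0,0,0,0,0,0]}' 1
python3 -m jog '{"linear":[[-0.02,0.05,0],[-0.04,0.1,0],[-0.06,0.15,0],[-0.08,0.19,0],[-0.09,0.22,0],[-0.09,0.22,0]],"twist":[0,0,0,0,0,0]}' 1
python3 - <<'E'
from h import *
c=cams()
for n in c:
    cv2.imwrite(f"pics/{n}2.png",c[n]["img"][:,:,::-1])
    for l in ["slot1","ring","handle","hood_edge","lever_tip"]:
        print(n,l,[(np.round(d["at"],1).tolist(),round(d["confidence"],2)) for d in manip.landmark_of(n,l)])
E
```

```text
clock: 5.1
ee_pos: [559.7, -195.7, 77.0]
ee_rot: [3.141, -0.001, -0.0]
force: [0.3, 0.6, 0.4]
gripper_width: 45.7
finger_force: 0.0
clock: 5.9
ee_pos: [368.6, -375.8, 207.2]
ee_rot: [3.141, -0.001, 0.0]
force: [-0.0, -0.6, 0.4]
gripper_width: 92.1
finger_force: 0.0
clock: 6.5
ee_pos: [277.8, -598.8, 206.7]
ee_rot: [3.14, -0.007, -0.001]
force: [-0.3, -0.2, -0.3]
gripper_width: 91.7
finger_force: 0.0
scene slot1 [([277.5, 217.2], 0.66), ([250.2, 216.3], 0.58), ([305.6, 229.4], 0.28)]
scene ring [([303.7, 230.0], 0.91), ([278.1, 216.7], 0.3)]
scene handle [([198.8, 230.9], 0.79)]
scene hood_edge [([333.7, 210.6], 0.64)]
scene lever_tip [([368.0, 186.1], 0.7)]
top slot1 [([276.4, 225.3], 0.92), ([300.3, 226.4], 0.81), ([301.7, 194.5], 0.8), ([274.1, 198.8], 0.7), ([336.4, 152.7], 0.69)]
top ring [([250.1, 207.0], 0.95)]
top handle [([351.4, 208.4], 0.76)]
top hood_edge []
top lever_tip [([188.7, 204.1], 0.44), ([426.3, 235.3], 0.28)]
```

```bash
python3 -c "
import cv2,numpy as np
a=cv2.imread('pics/top2.png')[150:260,100:450];b=cv2.imread('pics/scene2.png')[130:290,100:450]
cv2.imwrite('pics/c2.png',cv2.resize(np.vstack([a,b]),None,fx=2.2,fy=2.2,interpolation=cv2.INTER_CUBIC))"
```

```text
(no output)
```

View pics/c2.png

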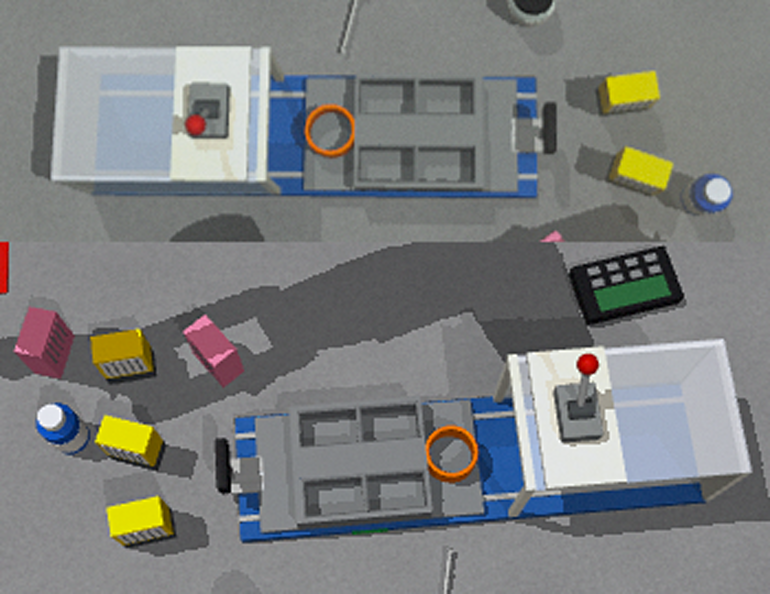

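The carriage is fully out. In the crops the orange ring is at top ~(250,209), the four slots are free, the handle is at ~(349,208), and all objects are still standing. Next I'll measure the carriage pose.

```bash
cat > m.py <<'E'
from h import *
c=cams()
E={};Hd={}
for n,hp in(("scene",(201,231)),("top",(350,208))):
    im=c[n]["img"]
    b=[q for q in blobs(im,(5,150,90),(17,255,255),15)]
    print(n,[(np.round(q[1],1).tolist(),int(q[2])) for q in b][:5])
    g=(303.7,230) if n=="scene" else (250.1,207)
    k=min(b,key=lambda q:np.linalg.norm(q[1]-g))
    cn=max(cv2.findContours(k[0],cv2.RETR_EXTERNAL,cv2.CHAIN_APPROX_NONE)[0],key=len)
    E[n]=cv2.fitEllipse(cn);print(E[n])
    d=np.zeros(im.shape[:2],np.uint8);d[hp[1]-18:hp[1]+18,hp[0]-12:hp[0]+12]=(im[hp[1]-18:hp[1]+18,hp[0]-12:hp[0]+12].max(2)<45)
    q=max(cv2.connectedComponentsWithStats(d)[2][1:].tolist(),key=lambda r:r[4]);
    l,s,ce=cv2.connectedComponentsWithStats(d)[1:];i=1+np.argmax(s[1:,4]);Hd[n]=ce[i];print("handle blob",s[i],ce[i])
    print("rim z68",onz(c[n],E[n][0],68),"handle z100",onz(c[n],Hd[n],98))
print("ring tri",tri(c,E["scene"][0],E["top"][0]),"handle tri",tri(c,Hd["scene"],Hd["top"]))
ss=np.array([onz(c["top"],p,32)[:2] for p in[(276.4,225.3),(300.3,226.4),(301.7,194.5),(274.1,198.8)]])
print("slots net",ss,ss.mean(0))
# slot openings: top-of-slot pixel edges from gray level
for r in cassettes(c): print("cassette",r)
B=bottle(c,(463,-416)); print("bottle",fitbox(c,B,(463,-416),zr=(0,76),cyl=27))
E
python3 m.py
```

```text
scene [([397.4, 42.5], 1540), ([304.8, 225.3], 248)]
((304.66595458984375, 225.73194885253906), (22.817893981933594, 25.36298942565918), 3.692452907562256)
handle blob [198 220   7  24 131] [201.16030534 231.45801527]
rim z68 [563.51516124 114.58755773  68.        ] handle z100 [ 559.59123936 -193.38832358   98.        ]
top [([31.4, 1.3], 242), ([91.8, 4.7], 147), ([118.5, 25.1], 594), ([100.2, 23.5], 18), ([33.1, 52.0], 458)]
((249.69493103027344, 208.94288635253906), (22.084638595581055, 23.198400497436523), 161.9023895263672)
handle blob [347 208   1   4   4] [347.  209.5]
rim z68 [557.44359335 113.45526469  68.        ] handle z100 [ 549.66329697 -188.12354153   98.        ]
ring tri [559.86340439 115.20631874  54.5795284 ] handle tri [ 553.57099452 -193.43907338   76.01584049]
slots net [[510.38007655  30.1152062 ]
 [506.66451274 -46.31660474]
 [610.73244651 -51.63638019]
 [596.82240063  37.61630431]] [556.14985911  -7.5553686 ]
unmatched [68.30257969 42.69199803] 12172
cassette [ 6.14682e+02 -3.14320e+02  1.55000e-01  7.28600e+00  1.36000e-01]
cassette [ 5.00948e+02 -3.27124e+02 -2.97000e-01  6.10800e+00  1.41000e-01]
cassette [ 3.69467e+02 -3.35075e+02  4.70000e-02  3.88200e+00  1.46000e-01]
bottle [ 452.261 -438.862    0.74   -58.293    4.674]
```

```bash
python3 - <<'E'
s=open('h.py').read()
s=s.replace("z+dz] for a in np.linspace(0,6.28,24) for z in zr]","z] for a in np.linspace(0,6.28,24) for z in (zr[0]+dz,zr[1])]")
s=s.replace("z+dz] for i in(-1,1) for j in(-1,1) for z in zr]","z] for i in(-1,1) for j in(-1,1) for z in (zr[0]+dz,zr[1])]")
open('h.py','w').write(s)
E
cat > m2.py <<'E'
from h import *
np.set_printoptions(suppress=True)
def near(c,n,p,lo,hi,r=16,close=True):
    im=c[n]["img"];m=cv2.inRange(cv2.cvtColor(im,cv2.COLOR_RGB2HSV),lo,hi);w=np.zeros_like(m);cv2.circle(w,(int(p[0]),int(p[1])),r,1,-1)
    m=(m>0)*w;m=m.astype(np.uint8);l,s,ce=cv2.connectedComponentsWithStats(m)[1:];i=1+np.argmax(s[1:,4]);return (l==i).astype(np.uint8)
def pair(c,X,lo,hi,r): return {n:near(c,n,proj(c[n],X),lo,hi,r) for n in c}
def both(name,c,obs,*a,**k):
    print(name,"both",fitbox(c,obs,*a,**k),*[(n,fitbox(c,{n:obs[n]},*a,**k)[:3]) for n in obs], {n:int(o.sum()) for n,o in obs.items()})
if __name__=="__main__":
    c=cams()
    ring=pair(c,(560,115,60),(4,130,80),(18,255,255),17); both("ring",c,ring,(560,115),zr=(32,68),cyl=37)
    cap=pair(c,(463,-416,95),(0,0,150),(179,70,255),9); both("cap",c,cap,(463,-416),zr=(76,100),cyl=17)
    bar=pair(c,(560,-195,95),(0,0,0),(179,255,50),17); both("bar",c,bar,(560,-195),zr=(73,103),dims=(70,16))
    for n in c:
        for b in blobs(c[n]["img"],*YEL):
            print(n,b[1],b[2])
    for r in cassettes(c): print("cassette",r)
E
python3 m2.py
```

```text
ring both [559.815 115.518   0.343  -1.297   0.107] ('scene', array([558.667, 116.16 ,   0.273])) ('top', array([560.518, 115.015,   0.578])) {'scene': 258, 'top': 190}
cap both [ 467.105 -425.242    0.104   18.542    0.196] ('scene', array([ 465.215, -425.429,   -0.021])) ('top', array([ 467.485, -425.363,   -0.14 ])) {'scene': 101, 'top': 96}
bar both [ 561.129 -194.207   -0.011   29.487    0.879] ('scene', array([ 557.687, -194.816,    0.002])) ('top', array([ 565.9  , -193.307,   -0.13 ])) {'scene': 143, 'top': 37}
scene [154.56585366 178.81219512] 410
scene [158.26760563 218.97887324] 426
scene [162.67893661 256.06748466] 489
top [68.31368681 42.6080559 ] 12165
top [385.3575419 190.1452514] 358
top [391.6167147  225.95389049] 347
top [394.99730458 268.96765499] 371
unmatched [68.31368681 42.6080559 ] 12165
cassette [ 615.517 -315.909    0.128   -4.908    0.162]
cassette [ 500.984 -328.459   -0.314    2.499    0.18 ]
cassette [ 369.196 -335.88     0.053   -5.665    0.121]
```

```bash
cat > ov.py <<'E'
from m2 import *
def rect(x,y,w,z,a,b):
    ca,sa=np.cos(w),np.sin(w);return [[x+ca*i*a/2-sa*j*b/2,y+sa*i*a/2+ca*j*b/2,z] for i,j in((-1,-1),(1,-1),(1,1),(-1,1))]
def circ(x,y,z,r): return [[x+r*np.cos(a),y+r*np.sin(a),z] for a in np.linspace(0,6.28,32)]
def overlay(c,polys,fn,crops):
    o=[]
    for n,(r0,r1,c0,c1,k) in crops.items():
        im=cv2.resize(np.ascontiguousarray(c[n]["img"][r0:r1,c0:c1,::-1]),None,fx=k,fy=k,interpolation=cv2.INTER_CUBIC)
        for p,col in polys:
            q=np.array([proj(c[n],X) for X in p]);q=((q-[c0,r0]+.5)*k).round().astype(int)
            cv2.polylines(im,[q.astype(np.int32)],True,col,1)
        o.append(im)
    w=max(i.shape[1] for i in o);cv2.imwrite(fn,np.vstack([cv2.copyMakeBorder(i,0,0,0,w-i.shape[1],cv2.BORDER_CONSTANT) for i in o]))
E
python3 - <<'E'
from ov import *
c=cams()
P=[]
for x in(510.7,608.7):
    for y in(-50.3,34.8): P.append((rect(x,y,0,68,48,78),(0,0,255)))
P.append((circ(559.8,115.3,68,37),(255,255,0)))
P.append((rect(559.7,-195.5,0,103,70,16),(0,255,0)))
for x,y,w in((615.5,-315.5,.14),(501,-328,-.31),(369.2,-335.5,.05)): P.append((rect(x,y,w,90,40,70),(255,0,0)));P.append((rect(x,y,w,0,40,70),(0,0,255)))
P.append((circ(466.5,-425.3,100,17),(0,0,255)));P.append((circ(466.5,-425.3,0,27),(0,0,255)))
overlay(c,P,"pics/ov3.png",{"top":(180,285,235,440,3.7),"scene":(165,275,110,315,3.7)})
E
```

```text
(no output)
```

View pics/ov3.png

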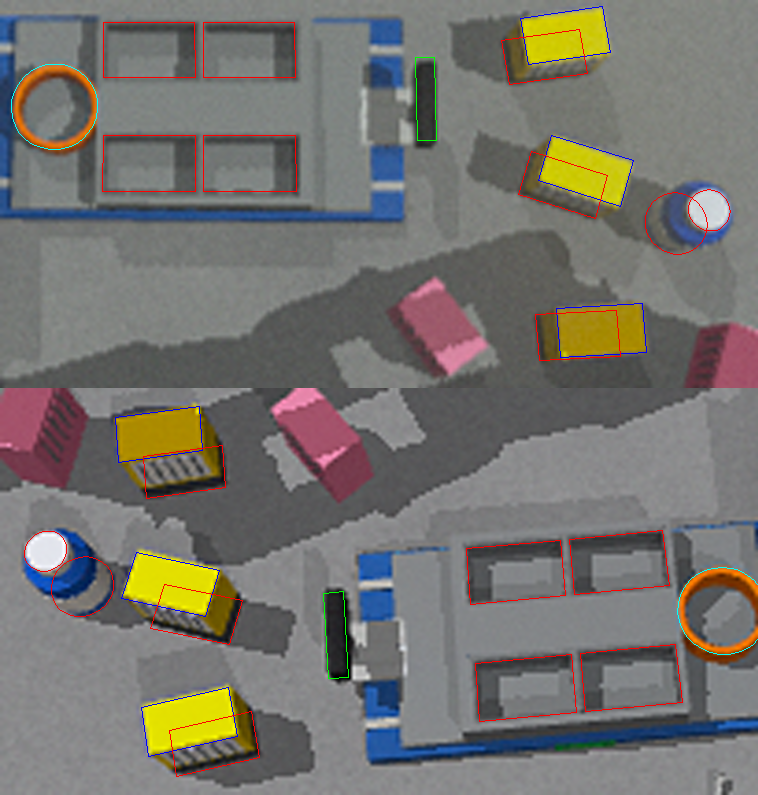

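The overlay matches both pictures: cassettes, bottle, ring and slots all lie within about 1–2 mm of the fits. Now the first cassette, at (615,-316).

```bash
python3 -m jog '{"linear":[[0.04,-0.03,0],[0.08,-0.07,0],[0.12,-0.1,0],[0.16,-0.13,0],[0.2,-0.17,0],[0.24,-0.2,0],[0.28,-0.24,0],[0.32,-0.27,0]],"twist":[-0.14,-0.28,-0.42,-0.56,-0.7,-0.84,-0.98,-1.12]}' 1
python3 - <<'E'
from h import *
go(615.5,-315.7,130,.135)
E
```

```text
clock: 8.2
ee_pos: [586.8, -334.8, 207.2]
ee_rot: [-2.657, -1.676, 0.0]
force: [0.5, -1.0, 0.9]
gripper_width: 92.2
finger_force: 0.0
shift [0.0296 0.0177 0.0772] twist -0.58 cur yaw -0.445 tilt [-0.  0. -1.] q6 -0.08 t 8.2
```

```bash
python3 -m jog '{"linear":[[0.01,0.005,0.01],[0.02,0.01,0.03],[0.03,0.018,0.05],[0.03,0.018,0.07],[0.03,0.018,0.077],[0.03,0.018,0.077]],"twist":[-0.14,-0.28,-0.42,-0.58,-0.58,-0.58]}' 1
python3 - <<'E'
from h import *
go(615.5,-315.7,45,.135)
E
```

```text
clock: 8.8
ee_pos: [614.1, -317.1, 129.0]
ee_rot: [-2.077, -2.354, 0.001]
force: [-0.2, 0.8, 0.7]
gripper_width: 91.6
finger_force: 0.0
shift [0.0011 0.0017 0.084 ] twist -0.01 cur yaw 0.125 tilt [-0.002  0.001 -1.   ] q6 -0.6 t 8.8
```

```bash
python3 -m jog '{"linear":[[0.001,0.002,0.03],[0.001,0.002,0.06],[0.001,0.002,0.084],[0.001,0.002,0.084]],"twist":[0,0,0,0]}' 1
python3 -m jog '{"linear":[[0,0,0],[0,0,0],[0,0,0],[0,0,0],[0,0,0],[0,0,0],[0,0,0],[0,0,0]],"twist":[0,0,0,0,0,0,0,0]}' 0
python3 -m jog '{"linear":[[0,0,0],[0,0,0],[0,0,-0.03],[0,0,-0.06],[0,0,-0.09],[0,0,-0.11]],"twist":[0,0,0,0,0,0]}' 0
python3 - <<'E'
from h import *
go(608.7,-50.3,155,0)
E
```

```text
clock: 9.2
ee_pos: [614.9, -315.6, 44.0]
ee_rot: [-2.076, -2.353, 0.002]
force: [0.3, 0.3, 0.3]
gripper_width: 92.0
finger_force: 0.0
clock: 10.0
ee_pos: [616.7, -316.1, 46.3]
ee_rot: [-2.074, -2.36, 0.0]
force: [-0.8, 1.1, 2.3]
gripper_width: 39.8
finger_force: 30.0
clock: 10.6
ee_pos: [617.2, -316.3, 157.9]
ee_rot: [2.073, 2.359, 0.001]
force: [0.3, -0.1, -2.7]
gripper_width: 39.6
finger_force: 30.0
shift [0.2649 0.0258 0.0027] twist 0.129 cur yaw 0.129 tilt [ 0.001 -0.001 -1.   ] q6 -0.6 t 10.6
```

```bash
python3 -m jog '{"linear":[[0.03,0.003,-0.02],[0.075,0.008,-0.02],[0.12,0.012,-0.02],[0.165,0.018,-0.02],[0.21,0.024,-0.02],[0.26,0.028,-0.02],[0.3,0.03,-0.02],[0.33,0.033,-0.01]],"twist":[0.02,0.04,0.06,0.1,0.129,0.129,0.129,0.129]}' 0
python3 -m jog '{"linear":[[0,0,0],[0,0,0],[0,0,0]],"twist":[0,0,0]}' 0
python3 - <<'E'
from h import *
go(608.7,34.8,130,0)
E
```

```text
clock: 11.4
ee_pos: [607.0, 18.0, 166.7]
ee_rot: [2.22, 2.222, 0.002]
force: [0.4, -0.2, -2.2]
gripper_width: 39.8
finger_force: 30.0
clock: 11.7
ee_pos: [607.0, 14.6, 166.0]
ee_rot: [2.222, 2.221, -0.001]
force: [-1.0, 0.5, -2.5]
gripper_width: 40.1
finger_force: 30.0
shift [0.0202 0.0017 0.036 ] twist -0.0 cur yaw -0.0 tilt [-0. -0. -1.] q6 0.02 t 11.7
```

```bash
python3 -m jog '{"linear":[[0.01,0.001,0.02],[0.02,0.0017,0.04],[0.02,0.0017,0.045],[0.02,0.0017,0.045]],"twist":[0,0,0,0]}' 0
python3 - <<'E'
from h import *
go(608.7,34.8,77,0)
c=cams()
o={n:max((q for q in blobs(c[n]["img"],*YEL) if np.linalg.norm(q[1]-proj(c[n],(608.7,34.8,140)))<25),key=lambda q:q[2],default=None) for n in c}
print({n:(o[n][1],o[n][2]) for n in o if o[n]})
z=manip.state()["ee_pos"][2]
P=[(rect(608.7,34.8,0,z+45,40,70),(255,0,0)),(rect(608.7,34.8,0,z-45,40,70),(0,0,255))]+[(rect(x,y,0,68,48,78),(0,255,0)) for x in(510.7,608.7) for y in(-50.3,34.8)]
overlay(c,P,"pics/ov4.png",{"top":(165,260,210,350,4),"scene":(165,275,200,360,4)})
E
```

```text
clock: 12.1
ee_pos: [608.3, 34.3, 120.6]
ee_rot: [-2.222, -2.22, 0.002]
force: [-0.6, -0.5, -2.9]
gripper_width: 39.8
finger_force: 30.0
shift [0.0005 0.0005 0.0436] twist -0.001 cur yaw -0.001 tilt [-0.002 -0.    -1.   ] q6 0.05 t 12.1
{'scene': (array([278.26229508, 237.6147541 ]), np.int32(122))}Traceback (most recent call last):
  File "<stdin>", line 7, in <module>
NameError: name 'rect' is not defined
```

```bash
python3 -m jog '{"linear":[[0,0,0.008],[0,0,0.014],[0,0,0.018],[0,0,0.022],[0,0,0.022]],"twist":[0,0,0,0,0]}' 0
```

```text
clock: 12.7
ee_pos: [608.3, 35.4, 98.4]
ee_rot: [-2.221, -2.221, 0.001]
force: [0.6, 1.1, -2.4]
gripper_width: 39.8
finger_force: 30.0
```

```bash
python3 -m jog '{"linear":[[0,0,0.008],[0,0,0.014],[0,0,0.018],[0,0,0.021],[0,0,0.021]],"twist":[0,0,0,0,0]}' 0
python3 -m jog '{"linear":[[0,0,0],[0,0,0],[0,0,0],[0,0,0],[0,0,0],[0,0,0]],"twist":[0,0,0,0,0,0]}' 0.9
python3 -m jog '{"linear":[[0,0,-0.03],[0,0,-0.07],[0,0,-0.11],[-0.05,0,-0.12],[-0.1,0,-0.12],[-0.15,0,-0.12],[-0.2,0,-0.12],[-0.25,0,-0.12]],"twist":[0,0,0,0,0,0,0,0]}' 1
python3 - <<'E'
from h import *
c=cams()
for r in cassettes(c): print("cassette",r)
go(501,-328,130,-.31)
E
```

```text
clock: 13.2
ee_pos: [608.7, 35.4, 78.2]
ee_rot: [-2.221, -2.221, 0.0]
force: [0.3, 0.6, -2.1]
gripper_width: 39.5
finger_force: 30.0
clock: 13.8
ee_pos: [608.7, 35.4, 78.2]
ee_rot: [2.221, 2.221, 0.0]
force: [-0.2, 0.1, 0.0]
gripper_width: 82.7
finger_force: 0.0
clock: 14.6
ee_pos: [608.4, -215.6, 198.4]
ee_rot: [2.221, 2.221, 0.0]
force: [0.5, 0.1, 0.3]
gripper_width: 92.1
finger_force: 0.0
unmatched [68.46346075 42.59136868] 12165
unmatched [404.296 269.064] 125
cassette [ 6.07067e+02  3.68070e+01 -1.80000e-02  2.80490e+01  4.44000e-01]
shift [-0.1091 -0.1069  0.0683] twist 0.306 cur yaw -0.004 tilt [ 0.001 -0.002 -1.   ] q6 -0.34 t 14.7
```

```bash
python3 -m jog '{"linear":[[-0.03,-0.03,0.01],[-0.06,-0.06,0.02],[-0.09,-0.09,0.04],[-0.109,-0.107,0.06],[-0.109,-0.107,0.068],[-0.109,-0.107,0.068]],"twist":[0.1,0.2,0.306,0.306,0.306,0.306]}' 1
python3 - <<'E'
from h import *
c=cams()
for n in c: print(n,[(np.round(q[1],1).tolist(),int(q[2])) for q in blobs(c[n]["img"],*YEL,20)])
go(501,-328,46,-.31)
E
```

```text
clock: 15.3
ee_pos: [501.2, -321.8, 129.1]
ee_rot: [-2.533, -1.855, 0.0]
force: [0.1, 0.1, 0.5]
gripper_width: 91.5
finger_force: 0.0
scene [([164.9, 183.1], 86), ([159.4, 218.7], 379), ([281.1, 238.5], 383)]
top [([68.4, 42.6], 12158), ([274.3, 190.5], 326), ([381.9, 223.3], 69)]
shift [-0.0065 -0.      0.0847] twist 0.005 cur yaw -0.305 tilt [ 0.001 -0.    -1.   ] q6 -0.27 t 15.4
```

Cassette B is still at scene (159,219), so I'll grasp it.

```bash
python3 -m jog '{"linear":[[-0.005,0,0.02],[-0.006,0,0.05],[-0.006,0,0.084],[-0.006,0,0.084]],"twist":[0,0,0,0]}' 1
python3 -m jog '{"linear":[[0,0,0],[0,0,0],[0,0,0],[0,0,0],[0,0,0],[0,0,0],[0,0,0],[0,0,0]],"twist":[0,0,0,0,0,0,0,0]}' 0
python3 -m jog '{"linear":[[0,0,0],[0,0,0],[0,0,-0.03],[0,0,-0.07],[0,0,-0.11],[0,0,-0.13]],"twist":[0,0,0,0,0,0]}' 0
python3 - <<'E'
from h import *
go(510.7,35,172,0)
E
```

```text
clock: 15.8
ee_pos: [498.9, -326.0, 43.4]
ee_rot: [-2.529, -1.856, 0.003]
force: [-1.1, -0.3, -0.3]
gripper_width: 92.0
finger_force: 0.0
clock: 16.6
ee_pos: [500.0, -328.4, 46.3]
ee_rot: [2.534, 1.857, 0.0]
force: [-0.4, 0.2, 3.1]
gripper_width: 40.2
finger_force: 29.7
clock: 17.2
ee_pos: [500.7, -328.9, 179.1]
ee_rot: [2.532, 1.855, 0.002]
force: [-0.3, -0.6, -1.9]
gripper_width: 40.1
finger_force: 29.7
shift [ 0.35   -0.1002  0.0066] twist -0.306 cur yaw -0.306 tilt [ 0.003 -0.002 -1.   ] q6 -0.28 t 17.2
```

```bash
python3 -m jog '{"linear":[[0.045,-0.013,0],[0.09,-0.026,0],[0.135,-0.039,0],[0.18,-0.052,0],[0.225,-0.065,0],[0.27,-0.078,0],[0.315,-0.091,0],[0.35,-0.1,0.007]],"twist":[-0.06,-0.12,-0.18,-0.24,-0.306,-0.306,-0.306,-0.306]}' 0
python3 -m jog '{"linear":[[0,0,0],[0,0,0],[0,0,0.02]],"twist":[0,0,0]}' 0
python3 - <<'E'
from h import *
go(510.7,35.1,120,0)
E
```

```text
clock: 18.0
ee_pos: [509.8, 37.9, 169.5]
ee_rot: [2.22, 2.222, 0.001]
force: [0.9, -0.9, -2.7]
gripper_width: 39.9
finger_force: 29.9
clock: 18.3
ee_pos: [511.7, 35.0, 150.7]
ee_rot: [2.219, 2.22, 0.004]
force: [-0.6, 1.6, -1.1]
gripper_width: 39.9
finger_force: 29.9
shift [ 0.0001 -0.0011  0.0307] twist 0.0 cur yaw 0.0 tilt [ 0.004 -0.    -1.   ] q6 0.07 t 18.3
```

```bash
python3 -m jog '{"linear":[[0,-0.001,0.02],[0,-0.001,0.031],[0,-0.001,0.038],[0,-0.001,0.046],[0,-0.001,0.053],[0,-0.001,0.053]],"twist":[0,0,0,0,0,0]}' 0
python3 -m jog '{"linear":[[0,0,0.008],[0,0,0.014],[0,0,0.018],[0,0,0.02],[0,0,0.02]],"twist":[0,0,0,0,0]}' 0
```

```text
clock: 18.9
ee_pos: [508.6, 35.3, 95.5]
ee_rot: [-2.221, -2.221, 0.001]
force: [0.1, -0.6, -1.2]
gripper_width: 40.1
finger_force: 29.9
clock: 19.4
ee_pos: [509.1, 35.6, 77.8]
ee_rot: [-2.222, -2.221, -0.0]
force: [-8.0, -1.2, 23.6]
gripper_width: 39.7
finger_force: 30.0
```

```bash
python3 -m jog '{"linear":[[0,0,0],[0,0,0],[0,0,0],[0,0,0],[0,0,0],[0,0,0]],"twist":[0,0,0,0,0,0]}' 0.9
python3 -m jog '{"linear":[[0,0,-0.03],[0,0,-0.07],[0,0,-0.11],[-0.05,0,-0.12],[-0.1,0.02,-0.12],[-0.15,0.05,-0.12],[-0.2,0.1,-0.12],[-0.22,0.13,-0.12]],"twist":[0,0,0,0,0,0,0,0]}' 1
python3 - <<'E'
from ov import *
c=cams()
for n in c: print(n,[(np.round(q[1],1).tolist(),int(q[2])) for q in blobs(c[n]["img"],*YEL,20)])
P=[]
for x in(510.7,608.7):
    P.append((rect(x,35,0,122,40,70),(255,0,0)))
for x,y,w in((369.2,-335.5,.05),): P.append((rect(x,y,w,90,40,70),(255,0,0)));P.append((rect(x,y,w,0,40,70),(0,0,255)))
overlay(c,P,"pics/ov5.png",{"top":(175,285,235,440,3.5),"scene":(165,275,110,315,3.5)})
go(369.2,-335.5,130,.05)
E
```

```text
clock: 20.0
ee_pos: [508.9, 35.5, 76.0]
ee_rot: [-2.221, -2.221, 0.0]
force: [-0.2, 0.5, 0.1]
gripper_width: 82.5
finger_force: 0.0
clock: 20.8
ee_pos: [625.0, -174.6, 196.3]
ee_rot: [2.223, 2.22, -0.0]
force: [0.8, 0.5, 0.0]
gripper_width: 92.1
finger_force: 0.0
scene [([277.5, 206.5], 381), ([281.0, 238.7], 385)]
top [([68.3, 42.6], 12166), ([273.9, 190.5], 318), ([274.5, 222.7], 341), ([396.5, 269.1], 348)]
shift [-0.1597 -0.2587  0.0651] twist -0.053 cur yaw -0.003 tilt [ 0.002 -0.001 -1.   ] q6 -0.27 t 20.9
```

View pics/ov5.png

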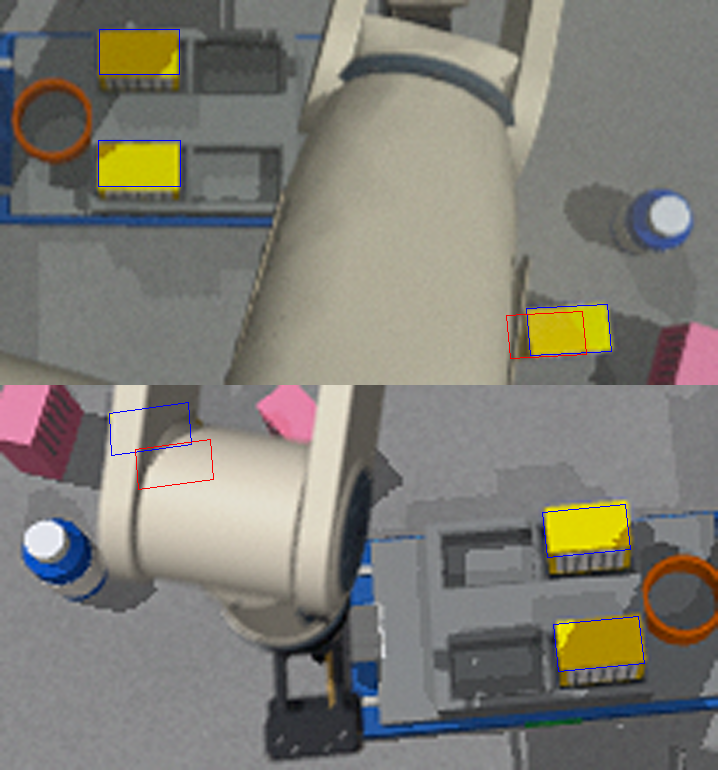

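Both placed cassettes fit the seated overlay (top face at z=122 mm). Cassette C shows unmoved at top (396,269).

```bash
python3 -m jog '{"linear":[[-0.02,-0.04,0],[-0.05,-0.08,0],[-0.075,-0.12,0],[-0.1,-0.16,0],[-0.125,-0.2,0.02],[-0.15,-0.24,0.05],[-0.16,-0.258,0.065],[-0.16,-0.258,0.065]],"twist":[-0.02,-0.053,-0.053,-0.053,-0.053,-0.053,-0.053,-0.053]}' 1
python3 - <<'E'
from h import *
c=cams()
for n in c: print(n,[(np.round(q[1],1).tolist(),int(q[2])) for q in blobs(c[n]["img"],*YEL,20)])
go(369.2,-335.5,46,.05)
E
```

```text
clock: 21.7
ee_pos: [362.4, -331.6, 128.9]
ee_rot: [-2.161, -2.273, 0.001]
force: [-0.1, 0.3, -0.0]
gripper_width: 92.0
finger_force: 0.0
scene [([161.1, 178.4], 213), ([277.6, 206.5], 384), ([281.1, 239.6], 429)]
top [([68.4, 42.6], 12155), ([274.0, 190.5], 318), ([274.5, 222.7], 341), ([388.5, 268.7], 179)]
shift [-0.0035  0.0027  0.0852] twist 0.001 cur yaw 0.051 tilt [-0.     0.001 -1.   ] q6 -0.79 t 21.8
```

```bash
python3 -m jog '{"linear":[[-0.003,0.002,0.02],[-0.003,0.002,0.05],[-0.003,0.002,0.084],[-0.003,0.002,0.084]],"twist":[0,0,0,0]}' 1
python3 -m jog '{"linear":[[0,0,0],[0,0,0],[0,0,0],[0,0,0],[0,0,0],[0,0,0],[0,0,0],[0,0,0]],"twist":[0,0,0,0,0,0,0,0]}' 0
python3 -m jog '{"linear":[[0,0,0],[0,0,0],[0,0,-0.03],[0,0,-0.07],[0,0,-0.11],[0,0,-0.13]],"twist":[0,0,0,0,0,0]}' 0
python3 - <<'E'
from h import *
go(510.3,-50.3,172,0)
E
```

```text
clock: 22.2
ee_pos: [368.4, -333.1, 44.9]
ee_rot: [-2.157, -2.278, -0.0]
force: [-0.5, 0.1, 0.3]
gripper_width: 91.9
finger_force: 0.0
clock: 23.0
ee_pos: [368.9, -335.4, 47.4]
ee_rot: [2.161, 2.279, 0.0]
force: [1.1, 0.2, 4.3]
gripper_width: 40.0
finger_force: 29.9
clock: 23.6
ee_pos: [369.1, -335.6, 179.7]
ee_rot: [2.16, 2.278, -0.0]
force: [1.2, 0.5, -2.1]
gripper_width: 39.9
finger_force: 29.9
shift [0.2775 0.1561 0.0075] twist 0.053 cur yaw 0.053 tilt [ 0.002 -0.002 -1.   ] q6 -0.79 t 23.6
```

```bash
python3 -m jog '{"linear":[[0.04,0.022,0],[0.08,0.045,0],[0.12,0.067,0],[0.16,0.09,0],[0.2,0.112,0],[0.24,0.135,0],[0.277,0.156,0.007],[0.277,0.156,0.007]],"twist":[0.02,0.053,0.053,0.053,0.053,0.053,0.053,0.053]}' 0
python3 -m jog '{"linear":[[0,0,0],[0,0,0],[0,0,0.02],[0,0,0.02]],"twist":[0,0,0,0]}' 0
python3 - <<'E'
from h import *
go(510.3,-50.3,120,0)
E
```

```text
clock: 24.4
ee_pos: [510.7, -46.3, 169.0]
ee_rot: [-2.216, -2.224, -0.0]
force: [0.7, -0.5, -2.6]
gripper_width: 40.0
finger_force: 30.0
clock: 24.8
ee_pos: [507.7, -51.4, 148.5]
ee_rot: [-2.222, -2.218, 0.004]
force: [0.5, -0.7, -2.1]
gripper_width: 39.8
finger_force: 30.0
shift [0.0011 0.0027 0.0285] twist -0.002 cur yaw -0.002 tilt [-0.004  0.    -1.   ] q6 -0.1 t 24.8
```

```bash
python3 -m jog '{"linear":[[0.001,0.002,0.01],[0.001,0.002,0.026],[0.001,0.002,0.034],[0.001,0.002,0.042],[0.001,0.002,0.05],[0.001,0.002,0.05]],"twist":[0,0,0,0,0,0]}' 0
python3 -m jog '{"linear":[[0,0,0.008],[0,0,0.014],[0,0,0.018],[0,0,0.021],[0,0,0.021]],"twist":[0,0,0,0,0]}' 0
```

```text
clock: 25.4
ee_pos: [511.2, -49.3, 99.3]
ee_rot: [-2.221, -2.221, 0.001]
force: [1.0, 0.1, -2.5]
gripper_width: 39.8
finger_force: 30.0
clock: 25.9
ee_pos: [511.9, -49.3, 79.3]
ee_rot: [2.221, 2.221, 0.0]
force: [-0.4, -0.2, -2.5]
gripper_width: 39.9
finger_force: 30.0
```

```bash
python3 -m jog '{"linear":[[0,0,0],[0,0,0],[0,0,0],[0,0,0],[0,0,0],[0,0,0]],"twist":[0,0,0,0,0,0]}' 0.9
python3 -m jog '{"linear":[[0,0,-0.03],[0,0,-0.07],[0,0,-0.11],[-0.04,0.03,-0.12],[-0.08,0.06,-0.12],[-0.12,0.09,-0.12],[-0.15,0.11,-0.12],[-0.15,0.11,-0.12]],"twist":[0,0,0,0,0,0,0,0]}' 1
python3 - <<'E'
from ov import *
c=cams()
for n in c: print(n,[(np.round(q[1],1).tolist(),int(q[2])) for q in blobs(c[n]["img"],*YEL,20)])
cap=pair(c,(466.5,-425.3,95),(0,0,150),(179,70,255),9); both("cap",c,cap,(466,-425),zr=(94,100),cyl=17)
P=[(rect(x,y,0,122,40,70),(255,0,0)) for x,y in((510.7,34.9),(608.7,34.9),(510.7,-50.2))]
P.append((circ(466.5,-425.3,100,17),(0,0,255)))
overlay(c,P,"pics/ov6.png",{"top":(175,285,235,440,3.5),"scene":(165,275,110,315,3.5)})
go(466.5,-425.3,150,0)
E
```

```text
clock: 26.5
ee_pos: [511.8, -49.3, 79.2]
ee_rot: [2.221, 2.221, 0.0]
force: [-0.2, 0.3, -0.3]
gripper_width: 82.3
finger_force: 0.0
clock: 27.3
ee_pos: [623.8, -203.0, 198.7]
ee_rot: [2.223, 2.217, 0.0]
force: [0.3, -0.1, -0.2]
gripper_width: 91.6
finger_force: 0.0
scene [([262.8, 208.5], 785), ([280.8, 239.1], 405)]
top [([68.3, 42.6], 12138), ([274.0, 190.2], 329), ([288.4, 222.1], 701)]
cap both [ 467.033 -426.745    0.5     -6.255    0.541] ('scene', array([ 462.437, -425.173,    0.101])) ('top', array([ 467.687, -427.608,    0.653])) {'scene': 165, 'top': 103}
shift [-0.226  -0.1545  0.0485] twist -0.001 cur yaw -0.001 tilt [-0.001  0.001 -1.   ] q6 -0.31 t 27.4
```

View pics/ov6.png

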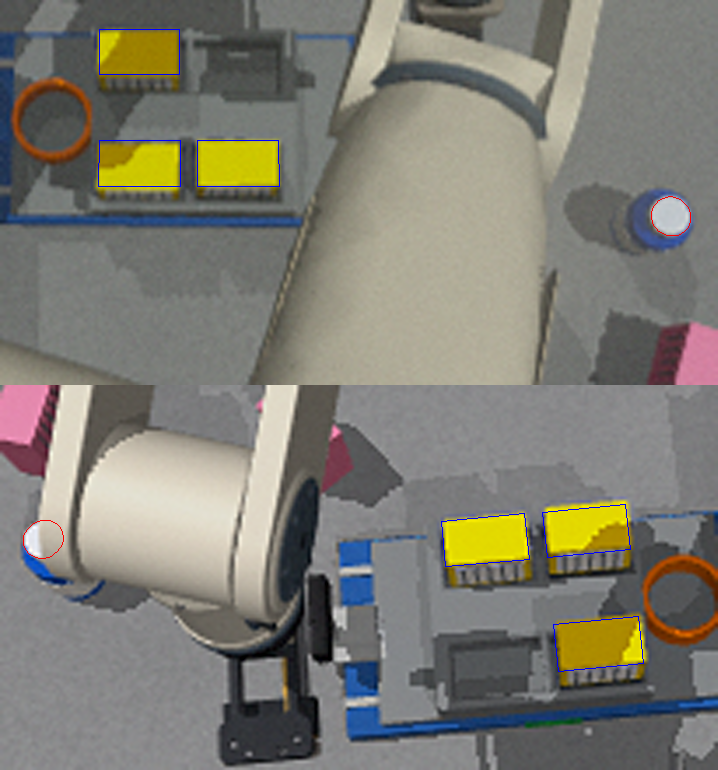

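All three cassettes are seated and the bottle is unmoved at (466.5,-425).

```bash
python3 -m jog '{"linear":[[-0.04,-0.027,0],[-0.08,-0.055,0],[-0.12,-0.082,0],[-0.16,-0.11,0],[-0.2,-0.137,0.02],[-0.226,-0.1545,0.048],[-0.226,-0.1545,0.048],[-0.226,-0.1545,0.048]],"twist":[0,0,0,0,0,0,0,0]}' 1
python3 - <<'E'
from h import *
go(466.6,-425.5,43,0)
E
```

```text
clock: 28.2
ee_pos: [466.6, -424.0, 150.8]
ee_rot: [-2.221, -2.219, -0.001]
force: [0.2, -0.1, 1.0]
gripper_width: 91.7
finger_force: 0.0
shift [-1.700e-03  1.000e-04  1.078e-01] twist -0.001 cur yaw -0.001 tilt [-0.001  0.002 -1.   ] q6 -0.74 t 28.2
```

```bash
python3 -m jog '{"linear":[[-0.001,0,0.04],[-0.001,0,0.08],[-0.001,0,0.107],[-0.001,0,0.107]],"twist":[0,0,0,0]}' 1
python3 -m jog '{"linear":[[0,0,0],[0,0,0],[0,0,0],[0,0,0],[0,0,0],[0,0,0],[0,0,0],[0,0,0]],"twist":[0,0,0,0,0,0,0,0]}' 0
python3 -m jog '{"linear":[[0,0,-0.03],[0,0,-0.06],[0,0,-0.1],[0,0,-0.14],[0,0,-0.15],[0,0,-0.15]],"twist":[0,0,0,0,0,0]}' 0
python3 - <<'E'
from h import *
go(560,-100,193,0)
E
```

```text
clock: 28.6
ee_pos: [466.8, -422.9, 41.8]
ee_rot: [-2.215, -2.22, -0.0]
force: [-0.2, 0.6, 0.4]
gripper_width: 91.9
finger_force: 0.0
clock: 29.4
ee_pos: [467.7, -426.7, 44.9]
ee_rot: [2.221, 2.22, 0.0]
force: [0.1, 2.0, 6.5]
gripper_width: 53.3
finger_force: 30.0
clock: 30.0
ee_pos: [467.7, -426.8, 195.2]
ee_rot: [2.22, 2.22, 0.0]
force: [0.5, 0.1, -3.4]
gripper_width: 52.7
finger_force: 30.0
shift [0.3268 0.0922 0.0018] twist -0.0 cur yaw -0.0 tilt [ 0.002 -0.002 -1.   ] q6 -0.74 t 30.0
```

Run:
```python
from ov import *
c=cams();s=manip.state();print(s["gripper_width"],s["ee_pos"],s["wrist_torque"])
x,y,z=s["ee_pos"]
P=[(circ(x,y,z-45,27),(0,0,255)),(circ(x,y,z-45+76,27),(0,255,255)),(circ(x,y,z-45+100,17),(0,255,0))]
overlay(c,P,"pics/ov7.png",{"scene":(155,255,60,190,6)})
```

```text
53.09019235847617 [ 466.34338407 -425.50814567  192.13121871] [-0.05459612 -0.08602036 -0.04757311]
```

View pics/ov7.png

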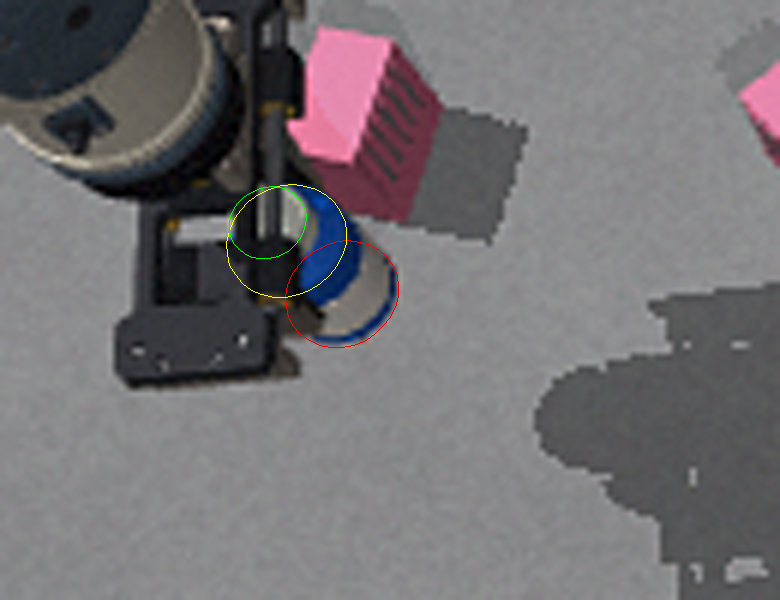

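The held bottle matches the overlay to about 1 mm and is upright. Carrying it to the ring.

```bash
python3 -m jog '{"linear":[[0.04,0.011,0],[0.08,0.022,0],[0.12,0.033,0],[0.165,0.046,0],[0.21,0.06,0],[0.255,0.072,0],[0.3,0.084,0],[0.34,0.094,0]],"twist":[0,0,0,0,0,0,0,0]}' 0
python3 -m jog '{"linear":[[0.045,0,0],[0.09,0,0],[0.13,0,0],[0.17,0,0],[0.195,0,0.01],[0.2,0,0.03],[0.2,0,0.05],[0.2,0,0.05]],"twist":[0,0,0,0,0,0,0,0]}' 0
python3 - <<'E'
from h import *
go(559.8,115.3,118,0)
E
```

```text
clock: 30.9
ee_pos: [560.1, -83.9, 191.5]
ee_rot: [-2.219, -2.219, 0.004]
force: [1.0, -0.5, -3.3]
gripper_width: 53.1
finger_force: 30.0
clock: 31.7
ee_pos: [557.7, 113.4, 139.3]
ee_rot: [-2.217, -2.219, 0.011]
force: [0.1, -0.5, -3.5]
gripper_width: 53.2
finger_force: 30.0
shift [0.0019 0.0023 0.0213] twist 0.001 cur yaw 0.001 tilt [-0.009 -0.002 -1.   ] q6 0.2 t 31.7
```

```bash
python3 -m jog '{"linear":[[0.001,0.001,0.005],[0.0015,0.001,0.012],[0.0015,0.001,0.016],[0.0015,0.001,0.016],[0.0015,0.001,0.016]],"twist":[0,0,0,0,0]}' 0
python3 - <<'E'
from h import *
go(559.8,115.4,78,0)
E
```

```text
clock: 32.2
ee_pos: [562.4, 115.1, 128.4]
ee_rot: [2.222, 2.221, 0.001]
force: [-0.2, 0.1, -2.5]
gripper_width: 53.2
finger_force: 30.0
shift [ 0.0003 -0.0027  0.0504] twist -0.0 cur yaw -0.0 tilt [ 0.  0. -1.] q6 0.2 t 32.2
```

```bash
python3 -m jog '{"linear":[[0,-0.0025,0],[0,-0.0025,0.008],[0,-0.0025,0.014],[0,-0.0025,0.02],[0,-0.0025,0.025],[0,-0.0025,0.03],[0,-0.0025,0.03]],"twist":[0,0,0,0,0,0,0]}' 0
```

```text
clock: 32.9
ee_pos: [559.3, 115.1, 97.2]
ee_rot: [-2.221, -2.221, 0.002]
force: [-0.0, 1.2, -2.1]
gripper_width: 53.2
finger_force: 30.0
```

Inside the ring (bottle bottom is at about 53 mm). Continuing down gently.

```bash
python3 -m jog '{"linear":[[0,0,0.006],[0,0,0.011],[0,0,0.015],[0,0,0.018],[0,0,0.018]],"twist":[0,0,0,0,0]}' 0
```

```text
clock: 33.4
ee_pos: [559.5, 115.1, 79.6]
ee_rot: [-2.221, -2.221, 0.001]
force: [-0.3, -0.4, -2.3]
gripper_width: 53.0
finger_force: 30.0
```

```bash
python3 -m jog '{"linear":[[0,0,0.002],[0,0,0.004],[0,0,0.004]],"twist":[0,0,0]}' 0
```

```text
clock: 33.7
ee_pos: [560.1, 115.3, 76.9]
ee_rot: [2.221, 2.221, 0.001]
force: [-1.9, -0.5, 4.6]
gripper_width: 52.8
finger_force: 30.0
```

```bash
python3 -m jog '{"linear":[[0,0,0],[0,0,0],[0,0,0],[0,0,0],[0,0,0]],"twist":[0,0,0,0,0]}' 0.95
python3 -m jog '{"linear":[[0,0,-0.03],[0,0,-0.07],[0,0,-0.11],[-0.04,0,-0.13],[-0.09,0,-0.13],[-0.14,0,-0.13],[-0.19,0,-0.13],[-0.24,0,-0.13]],"twist":[0,0,0,0,0,0,0,0]}' 0.95
python3 -m jog '{"linear":[[-0.05,-0.02,0],[-0.1,-0.05,0],[-0.14,-0.08,0],[-0.17,-0.1,0],[-0.17,-0.12,0],[-0.17,-0.12,0]],"twist":[0,0,0,0,0,0]}' 0
python3 - <<'E'
from ov import *
c=cams()
for n in c: print(n,[(np.round(q[1],1).tolist(),int(q[2])) for q in blobs(c[n]["img"],*YEL,20)])
P=[(rect(x,y,0,122,40,70),(255,0,0)) for x,y in((510.7,34.9),(608.7,34.9),(510.7,-50.2))]
P.append((circ(559.8,115.3,132,17),(0,0,255)))
P.append((rect(559.7,-195.5,0,103,70,16),(0,255,0)))
overlay(c,P,"pics/ov8.png",{"top":(120,280,150,450,2.4),"scene":(135,285,80,380,2.4)})
go(559.7,-240,140,0)
E
```

```text
clock: 34.2
ee_pos: [559.8, 115.2, 76.1]
ee_rot: [2.221, 2.221, 0.0]
force: [-0.1, -0.2, 0.1]
gripper_width: 87.0
finger_force: 0.0
clock: 35.0
ee_pos: [559.5, -126.7, 206.4]
ee_rot: [2.221, 2.221, 0.001]
force: [0.6, 0.6, 0.1]
gripper_width: 86.9
finger_force: 0.0
clock: 35.6
ee_pos: [437.3, -295.5, 205.9]
ee_rot: [-2.224, -2.217, 0.001]
force: [-0.3, 0.5, 0.0]
gripper_width: 41.7
finger_force: 0.0
scene [([263.7, 207.5], 837), ([280.9, 239.2], 410)]
top [([68.2, 42.6], 12124), ([274.0, 190.5], 320), ([287.0, 222.8], 728)]
shift [0.055  0.1196 0.0664] twist -0.001 cur yaw -0.001 tilt [ 0.001 -0.    -1.   ] q6 -0.59 t 35.7
```

View pics/ov8.png

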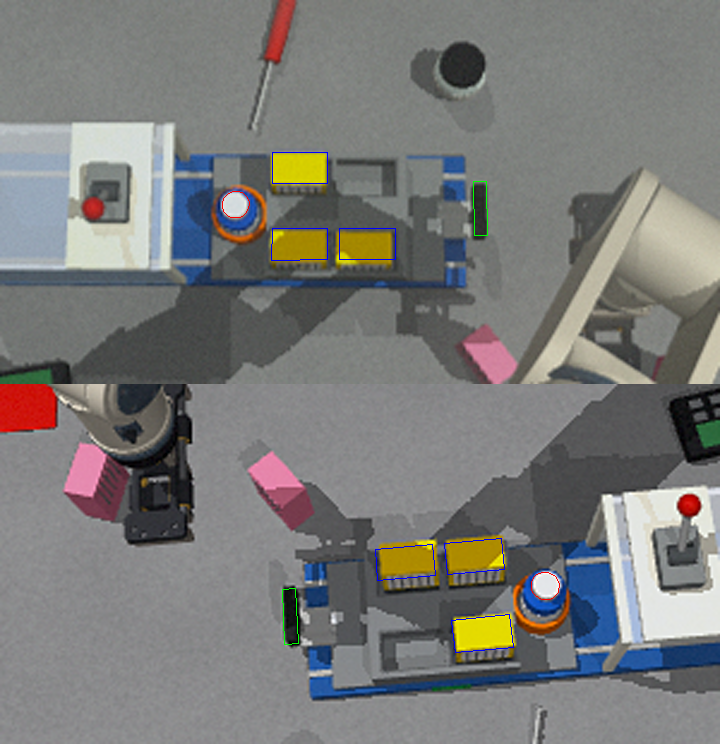

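Everything is seated: three cassettes in slots, the bottle in the ring, no other yellow in view, lever off. Next I'll push the handle home with shut fingers.

```bash
python3 -m jog '{"linear":[[0.02,0.04,0],[0.04,0.08,0.02],[0.055,0.12,0.04],[0.055,0.12,0.08],[0.055,0.12,0.121],[0.055,0.12,0.121],[0.065,0.12,0.121],[0.075,0.12,0.121]],"twist":[0,0,0,0,0,0,0,0]}' 0
python3 -m jog '{"linear":[[0.005,0,0],[0.015,0,0],[0.03,0,0],[0.05,0,0],[0.07,0,0],[0.09,0,0],[0.11,0,0],[0.13,0,0]],"twist":[0,0,0,0,0,0,0,0]}' 0
```

```text
clock: 36.5
ee_pos: [561.4, -219.4, 87.2]
ee_rot: [2.22, 2.219, 0.002]
force: [0.3, -0.1, -0.3]
gripper_width: 0.3
finger_force: 0.0
clock: 37.3
ee_pos: [561.6, -89.2, 86.8]
ee_rot: [2.218, 2.219, 0.004]
force: [3.3, -3.5, 1.0]
gripper_width: 0.3
finger_force: 2.0
```

```bash
python3 -m jog '{"linear":[[0.02,0,0],[0.04,0,0],[0.06,0,0],[0.08,0,0],[0.1,0,0],[0.12,0,0],[0.14,0,0],[0.155,0,0]],"twist":[0,0,0,0,0,0,0,0]}' 0
python3 -m jog '{"linear":[[0.005,0,0],[0.01,0,0],[0.015,0,0],[0.018,0,0],[0.021,0,0]],"twist":[0,0,0,0,0]}' 0
```

```text
clock: 38.1
ee_pos: [560.6, 66.5, 86.4]
ee_rot: [2.22, 2.221, 0.003]
force: [2.1, -4.6, 2.1]
gripper_width: 0.2
finger_force: 2.0
clock: 38.6
ee_pos: [559.6, 86.0, 85.1]
ee_rot: [-2.222, -2.221, 0.001]
force: [-0.2, -3.5, 1.6]
gripper_width: 0.3
finger_force: 1.4
```

```bash
python3 -m jog '{"linear":[[0.003,0,0],[0.006,0,0],[0.008,0,0],[0.008,0,0]],"twist":[0,0,0,0]}' 0
```

```text
clock: 39.0
ee_pos: [559.6, 87.5, 85.2]
ee_rot: [2.213, 2.22, -0.013]
force: [1.2, -39.2, 6.5]
gripper_width: 0.4
finger_force: 19.9
```

At the home stop. I'll back off and look at the lever.

```bash
python3 -m jog '{"linear":[[-0.02,0,0],[-0.04,0,-0.02],[-0.06,0,-0.06],[-0.07,-0.02,-0.1],[-0.09,-0.06,-0.14],[-0.11,-0.1,-0.18],[-0.13,-0.14,-0.22],[-0.15,-0.16,-0.24]],"twist":[0,0,0,0,0,0,0,0]}' 0
python3 - <<'E'
from ov import *
c=cams();L={}
for n,g in(("scene",(367,186)),("top",(189,206))):
    b=blobs(c[n]["img"],(0,150,70),(6,255,255),8)
    b=[q for q in b if np.linalg.norm(q[1]-g)<20];print(n,[(q[1],q[2]) for q in b]);
    L[n]=b[0][1] if b else g
print("knob",tri(c,L["scene"],L["top"]))
o=pair(c,(560,-195,95),(0,0,0),(179,255,50),17) and None
P=[(rect(559.7,104.5,0,103,70,16),(0,255,0))]+[(rect(x,y+300,0,122,40,70),(255,0,0)) for x,y in((510.7,34.9),(608.7,34.9),(510.7,-50.2))]+[(circ(559.8,415.3,132,17),(0,0,255))]
overlay(c,P,"pics/ov9.png",{"top":(155,250,110,310,3.8),"scene":(155,260,240,450,3.7)})
E
```

```text
clock: 39.8
ee_pos: [407.0, -49.1, 317.6]
ee_rot: [-2.221, -2.222, -0.001]
force: [0.3, -0.3, 0.1]
gripper_width: 0.4
finger_force: 0.0
scene [(array([366.63013699, 185.02739726]), np.int32(73))]
top [(array([188.42372881, 206.13559322]), np.int32(59))]
knob [528.06637271 263.25354635 282.55982882]Traceback (most recent call last):
  File "<stdin>", line 8, in <module>
  File "m2.py", line 6, in pair
    def pair(c,X,lo,hi,r): return {n:near(c,n,proj(c[n],X),lo,hi,r) for n in c}
                                     ~~~~^^^^^^^^^^^^^^^^^^^^^^^^^^
  File "m2.py", line 5, in near
    m=(m>0)*w;m=m.astype(np.uint8);l,s,ce=cv2.connectedComponentsWithStats(m)[1:];i=1+np.argmax(s[1:,4]);return (l==i).astype(np.uint8)
                                                                                      ~~~~~~~~~^^^^^^^^^
    return _wrapfunc(a, 'argmax', axis=axis, out=out, **kwds)
    return bound(*args, **kwds)
ValueError: attempt to get argmax of an empty sequence
```

```bash
python3 -m jog '{"linear":[[0.04,0.01,0],[0.085,0.02,0],[0.13,0.03,0],[0.175,0.04,0],[0.22,0.05,0],[0.265,0.055,0],[0.312,0.06,0],[0.312,0.06,0]],"twist":[0,0,0,0,0,0,0,0]}' 0
python3 - <<'E'
from ov import *
c=cams()
P=[(rect(559.7,104.5,0,103,70,16),(0,255,0))]+[(rect(x,y+300,0,122,40,70),(255,0,0)) for x,y in((510.7,34.9),(608.7,34.9),(510.7,-50.2))]+[(circ(559.8,415.3,132,17),(0,0,255))]
overlay(c,P,"pics/ov9.png",{"top":(155,250,110,310,3.2),"scene":(155,260,240,450,2.7)})
go(470,263,265,0)
E
```

```text
clock: 40.7
ee_pos: [468.5, 268.3, 314.6]
ee_rot: [-2.216, -2.224, -0.0]
force: [0.5, -0.8, -1.1]
gripper_width: 0.3
finger_force: 0.0
shift [-0.0011  0.0021  0.0498] twist 0.002 cur yaw 0.002 tilt [-0.002 -0.001 -1.   ] q6 0.51 t 40.8
```

View pics/ov9.png

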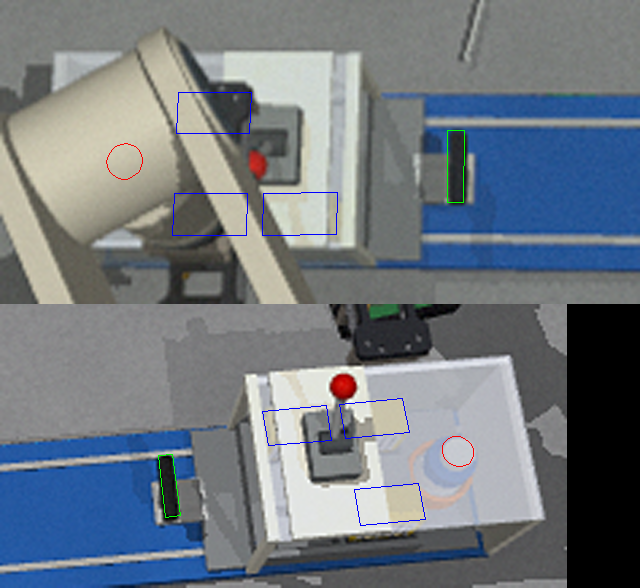

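The carriage is home: the handle sits on its overlay at 104.5 mm, and the bottle and cassettes show through the clear roof. Now the lever.

```bash
python3 -m jog '{"linear":[[0,0.002,0.02],[0,0.002,0.05],[0,0.002,0.05],[0,0.015,0.05],[0,0.03,0.05],[0,0.045,0.05],[0,0.06,0.05],[0,0.075,0.05]],"twist":[0,0,0,0,0,0,0,0]}' 0
python3 -m jog '{"linear":[[0,0.01,0],[0,0.02,0],[0,0.025,0],[0,0.03,0]],"twist":[0,0,0,0]}' 0
```

```text
clock: 41.6
ee_pos: [545.4, 262.7, 266.9]
ee_rot: [2.222, 2.221, 0.001]
force: [-0.9, -0.3, 1.1]
gripper_width: 0.3
finger_force: 0.5
clock: 42.0
ee_pos: [573.7, 262.7, 266.0]
ee_rot: [-2.221, -2.221, 0.001]
force: [-0.3, -0.5, -0.4]
gripper_width: 0.6
finger_force: 0.5
```

```bash
python3 -m jog '{"linear":[[0,0.005,0],[0,0.01,0],[0,0.014,0],[0,0.018,0]],"twist":[0,0,0,0]}' 0
python3 - <<'E'
from ov import *
c=cams()
overlay(c,[],"pics/l10.png",{"top":(155,250,130,260,4),"scene":(150,250,310,450,4)})
E
```

```text
clock: 42.4
ee_pos: [576.4, 262.7, 265.6]
ee_rot: [-2.206, -2.208, 0.038]
force: [-71.5, -1.2, 35.1]
gripper_width: 0.4
finger_force: 37.6
```

View pics/l10.png

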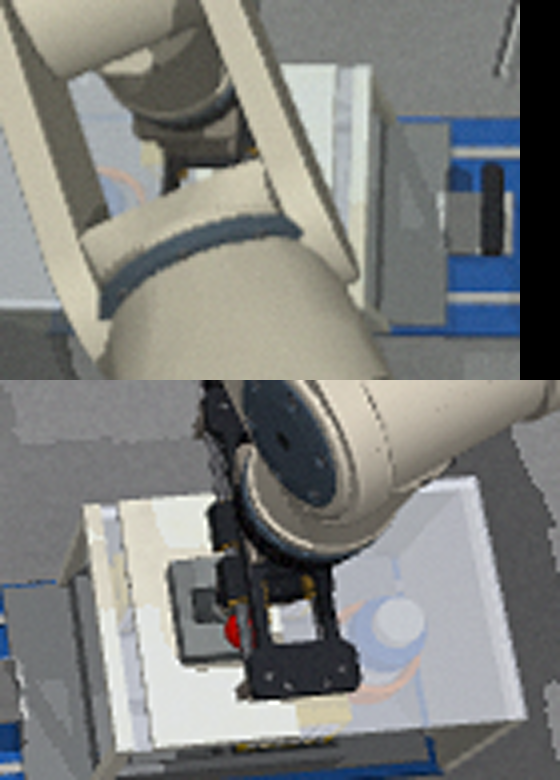

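The lever is at its end stop, with the red knob now at the far side. Backing off.

```bash
python3 -m jog '{"linear":[[0,-0.02,0],[0,-0.05,0],[0,-0.09,0],[0,-0.1,-0.03],[-0.02,-0.12,-0.05],[-0.06,-0.13,-0.05],[-0.11,-0.13,-0.05],[-0.15,-0.13,-0.05]],"twist":[0,0,0,0,0,0,0,0]}' 0
python3 -m jog '{"linear":[[-0.05,0,0],[-0.1,0,0],[-0.15,-0.02,0],[-0.2,-0.04,0],[-0.25,-0.06,0],[-0.25,-0.06,0]],"twist":[0,0,0,0,0,0]}' 0
python3 - <<'E'
from ov import *
c=cams();L={}
for n in c:
    g=proj(c[n],(604,263,282))
    b=[q for q in blobs(c[n]["img"],(0,150,70),(6,255,255),8) if np.linalg.norm(q[1]-g)<25];print(n,g,[(q[1],q[2]) for q in b]);L[n]=b[0][1]
print("knob",tri(c,L["scene"],L["top"]))
overlay(c,[(rect(559.7,104.5,0,103,70,16),(0,255,0)),(circ(559.8,415.3,132,17),(0,0,255))],"pics/f11.png",{"top":(110,310,100,450,2),"scene":(150,250,240,450,2)})
E
```

```text
clock: 43.3
ee_pos: [461.1, 111.2, 317.1]
ee_rot: [2.219, 2.222, 0.002]
force: [0.4, 0.4, 0.1]
gripper_width: 0.7
finger_force: 0.0
clock: 43.9
ee_pos: [399.9, -140.6, 316.8]
ee_rot: [2.224, 2.217, -0.001]
force: [-0.4, 0.8, 0.9]
gripper_width: 0.6
finger_force: 0.0
scene [371.04991004 212.97301139] [(array([370.75641026, 211.62820513]), np.int32(78))]
top [189.17471959 178.70674904] [(array([189.78181818, 180.63636364]), np.int32(55))]
knob [599.46569528 262.66008803 278.96534847]
```

View pics/f11.png

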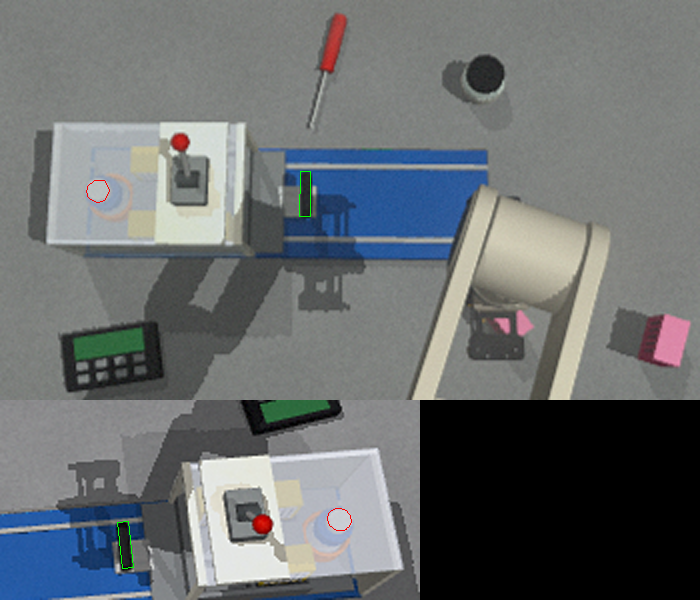

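The knob moved 71.5 mm, which is about 1.0 rad. The carriage is home, the bottle is under its overlay, and the bystanders are untouched.

```bash
python3 -c "
from plant import manip
print(manip.close_job())"
```

```text
the job is handed in; nothing more can be done
None
```

The job is handed in at about 44 s on the robot clock, with no verdict returned. Three yellow cassettes were present and stand in their own slots, the bottle stands in the ring, the carriage is fully home, the lever is thrown to its stop, and the jar, screwdriver and meter were left alone.

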